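Gauge the depth of a centrifuge tube adapter

ROBOT

A 7-joint arm with a two-finger parallel gripper is mounted at the origin on the work surface. World frame = base frame: x ahead of the robot, y to its left, z up, the work surface at z = 0. Lengths are in m, angles in rad, forces in N, time in s.
With the tool pointing down it reaches from about 0.35 to 0.775 m from the base axis. Payload 3.1 kg.
Tool frame: the origin (TCP) lies at the very end of the fingers, on their centre line; the grasp point (between the pads) lies 19 mm behind it; z points along the fingers, y is the direction in which the jaws open and shut (so a half turn about z gives the same grasp; the last joint's range is limited). The gripper opens to 85 mm and grips with 20 to 120 N. Pads are 22 mm wide; open, the fingers measure 114 mm over their backs; the gripper's body (76 mm by 85 mm) begins 54 mm behind the grasp point. The pads swing forward as they close: fully open they stand 13 mm farther back than shut.
Start: joints at [-1.227, 0.311, 0.014, 1.512, -0.004, 1.319, -0.027], TCP at [0.207, 0.51, 0.207] pointing down, gripper open.
Joint ranges: [-2.7, 2.7], [-0.3, 1.91], [-1.27, 1.3], [0.12, 2.57], [-1.44, 4.58], [0.2, 2.03], [-3.05, 3.05]. Speed limits (rad/s): [2.79, 2.79, 3.14, 3.14, 3.14, 3.14, 3.14].

INTERFACE

Orientations are given as a 3x3 rotation matrix whose columns are the frame's x, y, z axes.
In Python, from rig import manip gives the robot as it stands.
- The arm moves only by the tool servo_tool, never from a script. Its argument "series" is a list of rows, each a list of 7 numbers: the shift along the tool's x, y, z normalised to -1 to 1, where 1 is 500 mm, then the turn, a rotation vector about the tool's x, y, z normalised to -1 to 1, where 1 is 360 degrees, then the gripper command: -1 is fully open, 1 is shut, values between are in proportion. A call has 1 to 12 rows; each row is the pose to reach, as a shift and turn from the pose measured when the call began, along the tool's axes at that moment, turning the shorter way round; what a row does not reach only later rows make up. A row lasts 1/12 s, in which the tool goes at most 41.7 mm and 7.16 degrees, less where a joint would pass 70% of its speed; a pose out of reach is approached as far as the arm can. A call with a number of a shift or a turn outside -1 to 1 is refused whole. A call with a gripper value outside its range is refused whole. The fingers move at their own pace and stop on an object; "force" is the grip in N (left out, the last holds). Time passes only in rows, so rows that repeat a pose let the fingers close. It gives the time, the measured TCP pose, the force and the opening at its end, in the units of the state.
- manip.read_state(): the state, without advancing time (a new reading comes with each control period).
- manip.read_camera(name): name is "scene" or "top" or "wrist"; returns a dict with "frame" (400x640x3 uint8, red, green, blue), "K" (3x3 intrinsics, pixels), "k1" (the pictures are not rectified: a ray, as slopes to the right and down, at radius r is drawn at 1 + k1 r^2 times it, then the intrinsics apply), "T" (4x4, takes a point from camera to world coordinates); the wrist camera has in their place "mount" (4x4, takes a point from camera to tool coordinates, whose origin is the TCP and whose axes are the flange's). Camera axes: x right, y down, z forward; pixel columns grow to the right and rows downward; lengths in m; the calibration is good to about 2 mm. A picture is of the moment at which its call begins: read the wrist's pose just before it. There is no depth.
- manip.close_job(): hands the job in, once; it reports no verdict.
The state is a dict: "clock": time; "joint_positions": joint angles; "qvel": joint speeds; "tau": joint torques, N m; "ee_pos": TCP position; "eef_rot": TCP orientation; "ft_force": force on the tool from outside, world axes, zero at the start; "torque": the same for the moment, N m; "opening": finger opening in m.
Only numpy, scipy, OpenCV 4.12 (cv2) and the standard library are available. Lean on these libraries where they do the work, as an engineer would, in place of code of your own. Each camera call takes 0.05 s, during which the arm holds its last target. There are 200 camera calls.

TASK

Gauge how deep the bore of the clamped tube adapter is. Swing the steel depth rod into line so that it lies flush along the fence of the measuring board, slide it into the bore until it bottoms on the cushion, and bring the cursor up against the end of the rod so that its exposed length can be read off the scale. Do not disturb the rack, the green bucket adapter, the bottle or the beaker.

Things in the scene. Friction and masses are not known exactly. Their poses are not given: they have to be found in the camera images.
- board: Fixed measuring board on the bench, 430 x 150 x 12 mm aluminium base (x = -202 to 228 mm, y = -100 to 50 mm from its origin). Origin at bench level under the line of the bore (y = 0). x runs along the board from the cursor end to the adapter end, y towards the fence side, z up. A raised white bed, top 22 mm above the bench, covers x = -202 to 82 mm.
- post (a point): Foot of the steel dowel post, 8 mm diameter, 20 mm tall, on the bed at board x = 55, y = -17 mm, 18 mm clear of the fence's face. The rod's tip starts between the two: the rod, pushed near its tail towards the fence, turns about the post, and its front may then still stand a few mm off the fence.
- bore_mouth (a point): Centre of the mouth of the bore of the white tube adapter, a tube 36 mm outside, 22 mm bore, 110 mm long, lying clamped at the far end of the board (x = 90 to 200 mm) with its axis 30 mm above the bench; x points into the bore. The lowest line of the bore is 3 mm lower than the bed.
- bore_floor (a point): Centre of the face of the rubber cushion at the bottom of the bore, 45 to 80 mm behind the mouth, different each time; firmly stuck, it does not give.
- rod_mid (a point): Middle of the loose dark steel depth rod, 5 mm above its underside: square bar 10 x 10 mm, 150 mm long, about 125 g, marked every 10 mm; x points from tail to tip. The last 10 mm of the tail rise to a head 24 mm tall. It lies on the bed, tip by the post, tail swung out to the board's -y side by 0.22 to 0.42 rad from the fence.
- rod_tip (a point): Centre of the front end of the rod (75 mm ahead of the middle), slightly tapered.
- rod_head (a point): Centre of the rear face of the rod's head: the tail end of the rod (75 mm behind the middle, 12 mm above its underside).
- cursor_face (a point): Point on the face of the cursor that meets the rod's head, in line with the bore, 34 mm above the bench. The cursor is a black block across the bed and the fence, 18 mm thick along x behind this face, y = -35 to 33 mm, its top 55 mm above the bench; it slides along x only.
- cursor (a joint): Travel of the cursor along the board's x axis, m, 0 to 0.2, growing towards the adapter; its face stands at x = -165 mm + this value. It slides against about 1 to 2 N of friction and stays where it is left.
- rack: Yellow tube rack 90 x 200 mm, 110 mm tall with its tubes; origin under its centre. Bystander.
- bucket_adapter: Round green bucket adapter, 68 mm diameter, 75 mm tall, with a thin steel stem up to 135 mm; origin under its centre. Bystander.
- reagent: Amber bottle, 64 mm diameter, 140 mm tall; origin under its centre. Bystander.
- beaker: Glass beaker, 70 mm diameter, 85 mm tall; origin under its centre. Bystander.
- fence (a point): Middle of the top edge of the fence's face, at board x = -70, y = +5 mm, 26 mm above the bench. The fence is a flat steel strip only 4 mm higher than the bed, x = -202 to 62 mm, y = 5 to 27 mm, with scale marks every 10 mm. The 10 mm wide rod, flush along the face, has its axis at y = 0, in line with the bore.
There are look-alikes about, which are no part of the job. What is shaped like the part that bears rod_mid but purple is not meant.

How it is judged:
By the outcome, as a careful person would: the job done as asked, in the order asked, and still so for the second after the job is handed in, with the robot touching nothing.
It also fails if it takes over 69 s, if anything falls off the work surface, if the arm or the gripper's body presses on something with over 40 N, if the wrist force passes 120 N, or if a joint passes its speed limit or range.

## Working session

There is one attempt and no reset: what is moved stays moved. The work goes in short steps, Python scripts to look and compute and a tool call to move; the robot and the scene stay as the last step left them, time stands still between calls to the robot, and variables do not carry over. Pictures are saved under pics/ and viewed, about 8 in all and at most 12, crops included, and the job is handed in when it is done.

Besides the shell and the picture viewer there is one more tool, called after "Call:" as a command line: name --pt "numbers of a row" for each row, then --argument value for the rest. servo_tool: Moves the arm, as the interface text tells. Scaled input: -1 to 1 covers 500 mm each way for a shift and 360 degrees each way for a turn. Its arguments: {"type":"object","properties":{"series":{"type":"array","items":{"type":"array","items":{"type":"number"}}},"force":{"type":"number"}},"required":["series"]}

```bash
mkdir -p pics; ls; python3 - <<'E'
from rig import manip
import cv2,numpy as np
s=manip.read_state();print(s)
for n in("top","scene"):
    c=manip.read_camera(n);cv2.imwrite(f"pics/{n}0.png",c["frame"][:,:,::-1]);print(n,c["K"],c["k1"],c["T"])
E
```

```text
pics
{'clock': 0.0, 'joint_positions': array([-1.22669677,  0.31175251,  0.01398804,  1.51308538, -0.00437187,
        1.31917814, -0.02716882]), 'qvel': array([ 1.61360627e-03, -1.60849588e-03, -8.85726403e-05, -2.08647486e-04,
        2.57989460e-04,  8.32027766e-04, -2.12965425e-04]), 'tau': array([-1.39812423e-04, -3.79906511e+01,  1.45904780e-01, -2.30590242e+01,
        1.23082477e-02,  1.34905326e-02,  1.15514638e-05]), 'ee_pos': array([0.20666586, 0.50883905, 0.20609496]), 'eef_rot': array([[-9.26542540e-01,  3.76189188e-01, -7.84397196e-04],
       [ 3.76189986e-01,  9.26539790e-01, -2.26095348e-03],
       [-1.23771043e-04, -2.38995196e-03, -9.99997136e-01]]), 'ft_force': array([-0.56316837,  1.47352797, -0.38868671]), 'torque': array([-0.00219742,  0.01560675,  0.0616486 ]), 'opening': 0.08531535504082506}
top [[499.91346928   0.         324.31224615]
 [  0.         499.91346928 198.75725837]
 [  0.           0.           1.        ]] -0.04340749382663894 [[-0.09220929 -0.97502589  0.20204443  0.32596382]
 [-0.9957247   0.09140167 -0.01334395  0.01985663]
 [-0.0054565  -0.20241107 -0.97928545  1.40324228]
 [ 0.          0.          0.          1.        ]]
scene [[450.09736007   0.         326.05869664]
 [  0.         450.09736007 198.64614166]
 [  0.           0.           1.        ]] -0.12993377391196245 [[-0.71870676  0.5140849  -0.46816376  1.31136275]
 [ 0.69522823  0.52078321 -0.49542161  0.72842686]
 [-0.01087694 -0.68154352 -0.73169675  1.14475227]
 [ 0.          0.          0.          1.        ]]
```

View pics/top0.png

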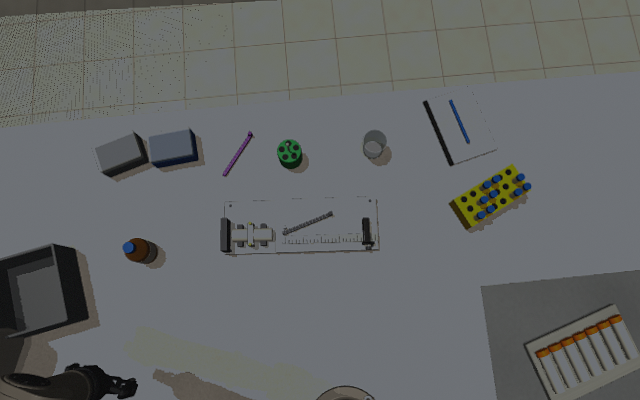

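View pics/scene0.png

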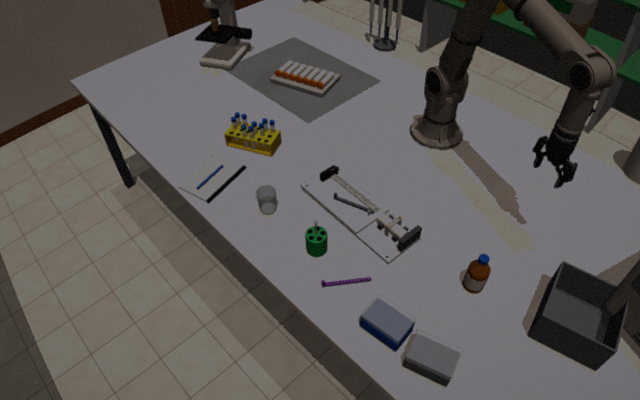

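The top view shows the board at (222–378, 197–253), with the adapter at the left (world +y) and the fence on the robot's side. The rod runs from its tip at about (284,232) to its tail at (332,213), and the cursor is at (367,232). The scene view agrees. I'll zoom in on the board.

```bash
cat > h.py <<'E'
import cv2,numpy as np
from rig import manip
def ray(c,uv,T=None):
    K=c["K"];d=np.array([(uv[0]-K[0,2])/K[0,0],(uv[1]-K[1,2])/K[1,1]])
    n=cv2.undistortPoints(np.array([[uv]],float),K,np.array([c["k1"],0,0,0,0.]))[0,0]
    T=c["T"] if T is None else T
    return T[:3,3],T[:3,:3]@np.array([n[0],n[1],1])
def plane(c,uv,z,T=None):
    o,d=ray(c,uv,T);return o+d*(z-o[2])/d[2]
def proj(c,P,T=None):
    T=np.linalg.inv(c["T"] if T is None else T)
    return cv2.projectPoints(np.array(P,float).reshape(-1,1,3),cv2.Rodrigues(T[:3,:3])[0],T[:3,3],c["K"],np.array([c["k1"],0,0,0,0.]))[0].reshape(-1,2)
E
python3 - <<'E'
from h import *
c=manip.read_camera("top");f=c["frame"][185:265,210:390]
f=cv2.convertScaleAbs(f,alpha=1.6)
cv2.imwrite("pics/crop.png",cv2.resize(f,None,fx=4.4,fy=4.4,interpolation=cv2.INTER_CUBIC)[:,:,::-1])
E
```

```text
(no output)
```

View pics/crop.png

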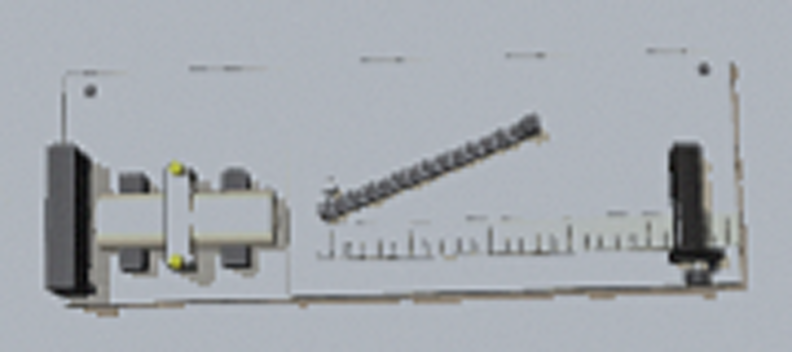

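The crop shows the board corners at crop (65,73), (735,63), (745,288) and (65,303). The rod tip is at (325,212), its tail at (537,122), and the cursor at (685,195).

```bash
python3 - <<'E'
from h import *
c=manip.read_camera("top")
g=lambda u,v,z:plane(c,(210+u/4.4,185+v/4.4),z)
A=[g(65,73,.012),g(735,63,.012),g(745,288,.012),g(65,303,.012)]
for a in A:print(a)
B=np.array([[.228,-.1],[-.202,-.1],[-.202,.05],[.228,.05]]);W=np.array(A)[:,:2]
M,_=cv2.estimateAffinePartial2D(B,W);print(M,np.degrees(np.arctan2(M[1,0],M[0,0])),np.hypot(*M[:,0]))
for u,v,z in[(325,212,.032),(537,122,.046),(690,147,.055),(670,147,.055),(277,215,.045)]:
    p=g(u,v,z)[:2];print(p,np.linalg.solve(M[:,:2],p-M[:,2]))
print(manip.read_camera("wrist")["mount"],manip.read_camera("wrist")["K"])
E
```

```text
[0.63124703 0.28377316 0.012     ]
[ 0.59739978 -0.14810771  0.012     ]
[ 0.45240312 -0.13798893  0.012     ]
[0.48270245 0.29164419 0.012     ]Traceback (most recent call last):
  File "<stdin>", line 7, in <module>
cv2.error: OpenCV(4.12.0) /io/opencv/modules/calib3d/src/ptsetreg.cpp:1108: error: (-215:Assertion failed) count >= 0 && to.checkVector(2) == count in function 'estimateAffinePartial2D'
```

```bash
cat >> h.py <<'E'
from scipy.spatial.transform import Rotation as R
def go(p,yaw):
    "print shift/turn to TCP p, tool x at world yaw (deg), z down"
    s=manip.read_state();Rt=s["eef_rot"];y=np.radians(yaw)
    D=np.array([[np.cos(y),np.sin(y),0],[np.sin(y),-np.cos(y),0],[0,0,-1]])
    print("go",p,yaw,"->",np.round(Rt.T@(np.array(p)-s["ee_pos"])/.5,4),np.round(R.from_matrix(Rt.T@D).as_rotvec()/(2*np.pi),4))
E
python3 - <<'E'
from h import *
c=manip.read_camera("top")
g=lambda u,v,z:plane(c,(210+u/4.4,185+v/4.4),z)
A=[g(65,73,.012),g(735,63,.012),g(745,288,.012),g(65,303,.012)]
B=np.array([[.228,-.1],[-.202,-.1],[-.202,.05],[.228,.05]],np.float32);W=np.array(A,np.float32)[:,:2]
M,_=cv2.estimateAffinePartial2D(B,W);print(M,np.degrees(np.arctan2(M[1,0],M[0,0])),np.hypot(*M[:,0]))
for u,v,z in[(325,212,.032),(537,122,.046),(690,147,.055),(670,147,.055),(277,215,.045)]:
    p=g(u,v,z)[:2];print(p,np.linalg.solve(M[:,:2],p-M[:,2]))
w=manip.read_camera("wrist");print(w["mount"],w["K"])
T=np.eye(4);y=np.radians(86)
T[:3,:3]=[[np.cos(y),np.sin(y),0],[np.sin(y),-np.cos(y),0],[0,0,-1]]
for p in([.5,.03,.3],[.5,.06,.3],[.5,.06,.35]):
    T[:3,3]=p;q=(T@w["mount"])
    print(p,np.round(proj(w,[M[:,:2]@b+M[:,2] if 0 else np.r_[M[:,:2]@b+M[:,2],.02] for b in [(-.165,0),(-.165,-.05),(-.07,-.06),(.09,0),(.055,-.017),(.2,0)]],q)).tolist());go(p,86)
E
```

```text
Traceback (most recent call last):
cv2.error: OpenCV(4.12.0) /io/opencv/modules/calib3d/src/ptsetreg.cpp:1108: error: (-215:Assertion failed) count >= 0 && to.checkVector(2) == count in function 'estimateAffinePartial2D'
```

```bash
cat >> h.py <<'E'
def topM():
    c=manip.read_camera("top")
    A=[plane(c,(210+u/4.4,185+v/4.4),.012)[:2] for u,v in[(65,73),(735,63),(745,288),(65,303)]]
    B=np.array([[.228,-.1],[-.202,-.1],[-.202,.05],[.228,.05]],np.float32)
    return c,cv2.estimateAffinePartial2D(B,np.array(A,np.float32))[0]
E
python3 - <<'E'
from h import *
c,M=topM()
g=lambda u,v,z:plane(c,(210+u/4.4,185+v/4.4),z)
print(M,np.degrees(np.arctan2(M[1,0],M[0,0])),np.hypot(*M[:,0]))
for u,v,z in[(325,212,.032),(537,122,.046),(690,147,.055),(670,147,.055),(277,215,.045)]:
    p=g(u,v,z)[:2];print(p,np.linalg.solve(M[:,:2],p-M[:,2]))
w=manip.read_camera("wrist");print(w["mount"],w["K"])
T=np.eye(4);y=np.radians(86)
T[:3,:3]=[[np.cos(y),np.sin(y),0],[np.sin(y),-np.cos(y),0],[0,0,-1]]
for p in([.5,.03,.3],[.5,.06,.3],[.5,.06,.35]):
    T[:3,3]=p;q=(T@w["mount"])
    print(p,np.round(proj(w,[np.r_[M[:,:2]@b+M[:,2],.02] for b in [(-.165,0),(-.165,-.05),(-.07,-.06),(.09,0),(.055,-.017),(.2,0)]],q)).tolist());go(p,86)
E
```

```text
[[ 0.07300268 -0.99923381  0.51500822]
 [ 0.99923381  0.07300268  0.06116521]] 85.82147094936893 1.0018970008428532
[0.52255673 0.12145511] [ 0.06056476 -0.00312951]
[ 0.56484554 -0.01623439] [-0.07342321 -0.05523974]
[ 0.53871277 -0.10906245] [-0.16772976 -0.03597683]
[ 0.53987246 -0.09669905] [-0.15533823 -0.0362321 ]
[0.52158076 0.15041049] [ 8.93175259e-02 -5.21633356e-05]
[[ 6.60646005e-04 -9.62437656e-01 -2.71501975e-01  6.87268855e-02]
 [ 9.99999701e-01  7.45161942e-04 -2.08197768e-04 -1.44305810e-03]
 [ 4.02690311e-04 -2.71501757e-01  9.62437860e-01 -1.66894509e-01]
 [ 0.00000000e+00  0.00000000e+00  0.00000000e+00  1.00000000e+00]] [[318.39938216   0.         319.01785904]
 [  0.         318.39938216 195.8784718 ]
 [  0.           0.           1.        ]]
[0.5, 0.03, 0.3] [[328.0, 244.0], [361.0, 244.0], [371.0, 183.0], [330.0, 63.0], [343.0, 92.0], [332.0, -35.0]]
go [0.5, 0.03, 0.3] 86 -> [-0.904  -0.668  -0.1857] [-1.000e-04  0.000e+00  1.997e-01]
[0.5, 0.06, 0.3] [[329.0, 262.0], [362.0, 262.0], [371.0, 203.0], [332.0, 88.0], [344.0, 115.0], [333.0, -7.0]]
go [0.5, 0.06, 0.3] 86 -> [-0.8814 -0.6124 -0.1858] [-1.000e-04  0.000e+00  1.997e-01]
[0.5, 0.06, 0.35] [[328.0, 248.0], [358.0, 248.0], [366.0, 194.0], [330.0, 89.0], [341.0, 114.0], [331.0, 6.0]]
go [0.5, 0.06, 0.35] 86 -> [-0.8814 -0.6125 -0.2858] [-1.000e-04  0.000e+00  1.997e-01]
```

The top fit has scale 1.002, with the board axis at 85.8°. In board coordinates the rod tip is at (61,-3) mm and the tail at (-73,-55) mm. I'll move the hand high over the tail.

```bash
python3 - <<'E'
from h import *
c,M=topM()
p=M[:,:2]@[-.06,-.095]+M[:,2];go([*p,.2],85.8)
E
```

```text
go [np.float64(0.6055552724409062), np.float64(-0.005724075719044645), 0.2] 85.8 -> [-1.1264 -0.6547  0.0143] [-0.      0.      0.2003]
```

Call:
servo_tool --pt "-0.95 -0.55 0 0 0 0.2 1" --pt "-0.95 -0.55 0 0 0 0.2 1" --pt "-0.95 -0.55 0 0 0 0.2 1" --pt "-0.95 -0.55 0 0 0 0.2 1" --pt "-0.95 -0.55 0 0 0 0.2 1" --pt "-0.95 -0.55 0 0 0 0.2 1" --pt "-0.95 -0.55 0 0 0 0.2 1" --pt "-0.95 -0.55 0 0 0 0.2 1" --pt "-0.95 -0.55 0 0 0 0.2 1" --pt "-0.95 -0.55 0 0 0 0.2 1" --pt "-0.95 -0.55 0 0 0 0.2 1" --pt "-0.95 -0.55 0 0 0 0.2 1"

```text
clock: 1.4
ee_pos: [0.5145, 0.1131, 0.2075]
eef_rot: [[0.071, 0.997, 0.001], [0.997, -0.071, 0.0], [0.0, 0.001, -1.0]]
ft_force: [0.4, 1.0, 0.4]
opening: 0.0001
```

```bash
python3 - <<'E'
from h import *
c,M=topM()
print(M)
p=M[:,:2]@[-.06,-.095]+M[:,2];go([*p,.2],85.8)
E
```

```text
[[ 0.07300268 -0.99923381  0.51500822]
 [ 0.99923381  0.07300268  0.06116521]]
go [np.float64(0.6055552724409062), np.float64(-0.005724075719044645), 0.2] 85.8 -> [-0.1987  0.1885  0.0188] [ 0.0013  0.0014 -0.0019]
```

Call:
servo_tool --pt "-0.2 0.19 0.02 0.001 0.001 -0.002 1" --pt "-0.2 0.19 0.02 0.001 0.001 -0.002 1" --pt "-0.2 0.19 0.02 0.001 0.001 -0.002 1" --pt "-0.2 0.19 0.02 0.001 0.001 -0.002 1" --pt "-0.2 0.19 0.02 0.001 0.001 -0.002 1" --pt "-0.2 0.19 0.02 0.001 0.001 -0.002 1"

```text
clock: 1.95
ee_pos: [0.6064, -0.0088, 0.1989]
eef_rot: [[0.077, 0.997, 0.001], [0.997, -0.077, -0.004], [-0.004, 0.001, -1.0]]
ft_force: [0.4, 1.6, 0.9]
opening: 0.0003
```

```bash
cat >> h.py <<'E'
M0=np.array([[ 0.07300268,-0.99923381,0.51500822],[0.99923381,0.07300268,0.06116521]])
def wrist():
    s=manip.read_state();T=np.eye(4);T[:3,:3]=s["eef_rot"];T[:3,3]=s["ee_pos"]
    w=manip.read_camera("wrist");return w,T@w["mount"],s
def b2w(x,y,z):return np.r_[M0[:,:2]/1.0019@[x,y]+M0[:,2],z]
def w2b(p):return np.linalg.solve(M0[:,:2]/1.0019,np.asarray(p)[:2]-M0[:,2])
E
python3 - <<'E'
from h import *
w,T,s=wrist();print(s["clock"],s["ee_pos"],w2b(s["ee_pos"]),s["ft_force"])
f=cv2.convertScaleAbs(w["frame"],alpha=1.5)[:,:,::-1].copy()
for b in[(.055,-.017,.022),(.062,.005,.026),(-.202,-.1,.012),(-.202,.05,.012),(-.165,-.035,.055),(-.165,.033,.055),(.09,0,.048)]:
    u=proj(w,b2w(*b),T)[0];cv2.drawMarker(f,tuple(int(round(a)) for a in u),(0,0,255),cv2.MARKER_CROSS,8);print(b,u)
cv2.imwrite("pics/w1.png",f)
E
```

```text
1.95 [ 0.60644115 -0.00876516  0.1988626 ] [-0.06308247 -0.09628562] [0.3971287  1.61913739 0.85373941]
(0.055, -0.017, 0.022) [239.00421207  52.46221363]
(0.062, 0.005, 0.026) [214.92248206  44.09592998]
(-0.202, -0.1, 0.012) [322.60708727 277.32416715]
(-0.202, 0.05, 0.012) [202.25469192 277.76412858]
(-0.165, -0.035, 0.055) [263.09657069 267.82934097]
(-0.165, 0.033, 0.055) [200.39200284 268.06460405]
(0.09, 0, 0.048) [209.76486521   4.89669463]
```

View pics/w1.png

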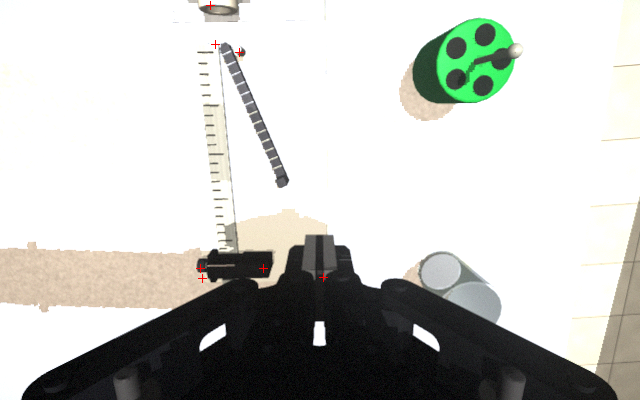

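The wrist view shows the rod from its tip (224,46) to its tail (282,183), the post at (241,52) and the cursor at (200–272, 252–275). The post projection agrees to 2 px. Next I'll check the board yaw on the fence line and get clearances.

```bash
python3 - <<'E'
from h import *
w,T,s=wrist()
for n,uv,z in[("fence",(221,60),.026),("fence2",(237,246),.026),("fencescale",(199,52),.026),("fs2",(219,248),.026),("tip",(224,46),.032),("tail",(282,183),.046),("post",(241,50),.042),("cur",(272,253),.055),("cur2",(210,253),.055),("bucket",(477,60),.075),("stem",(515,50),.135),("beaker",(441,272),.085)]:
    p=plane(w,uv,z,T);print(n,p[:2],w2b(p))
for x in(.06,-.07,-.15):print(proj(w,b2w(x,.005,.026),T))
go(b2w(-.06,-.095,.029),85.8)
E
```

```text
fence [0.51712994 0.11139785] [0.05025387 0.0015441 ]
fence2 [ 0.50418141 -0.08841306] [-1.49970012e-01 -1.00909373e-04]
fencescale [0.4967298 0.1201776] [0.05752385 0.0225298 ]
fs2 [ 0.48293862 -0.08939502] [-0.15249721  0.02101393]
tip [0.5236194  0.12265508] [ 0.06195406 -0.00410788]
tail [ 0.56691313 -0.01274268] [-0.06992962 -0.05715236]
post [0.54154216 0.11627614] [ 0.05689799 -0.02244785]
cur [ 0.54942599 -0.0864356 ] [-0.14470106 -0.04508127]
cur2 [ 0.48332667 -0.08158933] [-0.14468397  0.02119567]
bucket [0.74661908 0.08836134] [ 0.04400017 -0.22901426]
stem [0.74338224 0.0871627 ] [ 0.04256886 -0.22587335]
beaker [ 0.71878178 -0.10460841] [-0.15048557 -0.21531155]
[[216.6278862   49.26606948]]
[[227.16307788 178.76335987]]
[[232.60864254 246.02472364]]
go [ 0.60538356 -0.00559722  0.029     ] 85.8 -> [-0.0017 -0.0011  0.3403] [0.0001 0.0001 0.0003]
```

The wrist view puts the fence about 4 mm off the top view's fit, so contact will settle it. I'll descend beside the tail, well clear of it.

Call:
servo_tool --pt "0 0 0.25 0 0 0 1" --pt "0 0 0.25 0 0 0 1" --pt "0 0 0.25 0 0 0 1" --pt "0 0 0.339 0 0 0 1" --pt "0 0 0.339 0 0 0 1" --pt "0 0 0.339 0 0 0 1"

```text
clock: 2.55
ee_pos: [0.603, -0.0021, 0.0276]
eef_rot: [[0.068, 0.998, -0.006], [0.998, -0.068, 0.0], [0.0, -0.006, -1.0]]
ft_force: [0.9, -0.4, 0.5]
opening: -0.0001
```

```bash
python3 - <<'E'
from h import *
w,T,s=wrist();print(s["clock"],s["ee_pos"],w2b(s["ee_pos"]),s["ft_force"])
go(b2w(-.06,-.095,.0285),86)
go(b2w(-.06,-.075,.0285),86)
cv2.imwrite("pics/w2.png",cv2.convertScaleAbs(w["frame"],alpha=1.5)[:,:,::-1])
E
```

```text
2.55 [ 0.60295384 -0.00209063  0.02758288] [-0.05667976 -0.09232123] [ 0.93842353 -0.40257821  0.46785568]
go [ 0.60538356 -0.00559722  0.0285    ] 86 -> [-0.0052 -0.0011  0.0042] [0.0001 0.     0.0001]
go [ 0.58543678 -0.00413994  0.0285    ] 86 -> [-0.005  -0.0411  0.0042] [0.0001 0.     0.0001]
```

View pics/w2.png

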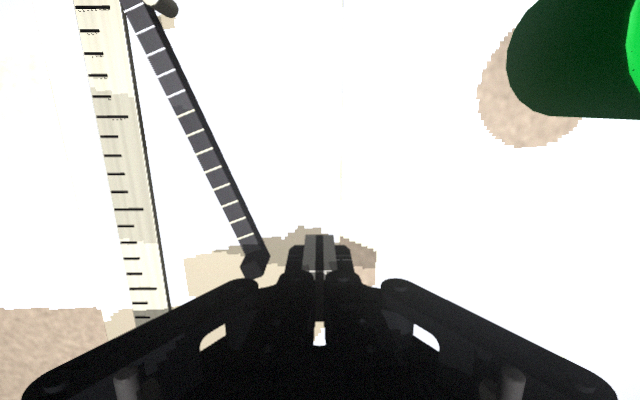

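The finger is beside the head, the rod is clear of it at (255,262), and the fence edge is visible at left. Now I'll push the tail towards the fence (tool -y).

Call:
servo_tool --pt "-0.004 -0.012 0.004 0 0 0 1" --pt "-0.004 -0.024 0.004 0 0 0 1" --pt "-0.004 -0.034 0.004 0 0 0 1" --pt "-0.004 -0.044 0.004 0 0 0 1" --pt "-0.004 -0.054 0.004 0 0 0 1" --pt "-0.004 -0.062 0.004 0 0 0 1" --pt "-0.004 -0.07 0.004 0 0 0 1" --pt "-0.004 -0.078 0.004 0 0 0 1" --pt "-0.004 -0.086 0.004 0 0 0 1" --pt "-0.004 -0.094 0.004 0 0 0 1" --pt "-0.004 -0.1 0.004 0 0 0 1" --pt "-0.004 -0.1 0.004 0 0 0 1"

```text
clock: 3.6
ee_pos: [0.5552, -0.0016, 0.0284]
eef_rot: [[0.069, 0.998, -0.0], [0.998, -0.069, 0.0], [0.0, -0.0, -1.0]]
ft_force: [0.6, -0.7, -0.4]
opening: -0.0
```

```bash
python3 - <<'E'
from h import *
w,T,s=wrist();print(s["clock"],s["ee_pos"],w2b(s["ee_pos"]),s["ft_force"])
cv2.imwrite("pics/w3.png",cv2.convertScaleAbs(w["frame"],alpha=1.5)[:,:,::-1])
E
```

```text
3.6 [ 0.55522908 -0.00157768  0.02839476] [-0.05964562 -0.04468581] [ 0.62707859 -0.70902387 -0.40804788]
```

View pics/w3.png

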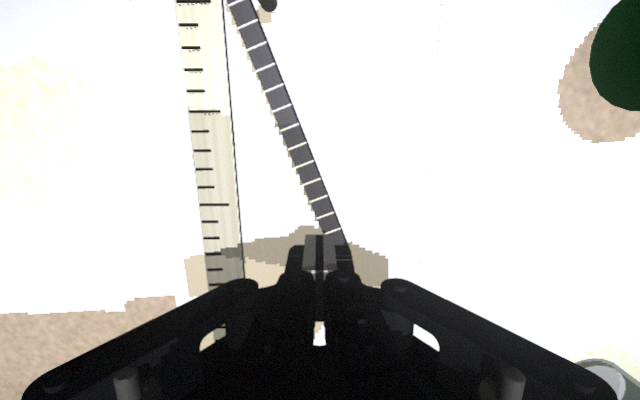

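The rod seems to have barely turned: it appears at (335,235), under or beside the finger at (320,235). The finger may have ridden over it. I'll lift and look.

Call:
servo_tool --pt "0 0 -0.07 0 0 0 1" --pt "0 0 -0.14 0 0 0 1" --pt "0 0 -0.2 0 0 0 1" --pt "0 0 -0.2 0 0 0 1"

```text
clock: 3.98
ee_pos: [0.5613, -0.0024, 0.1354]
eef_rot: [[0.069, 0.997, 0.015], [0.998, -0.069, 0.0], [0.001, 0.015, -1.0]]
ft_force: [-0.2, -0.2, 0.7]
opening: 0.0002
```

```bash
python3 - <<'E'
from h import *
w,T,s=wrist();print(s["clock"],s["ee_pos"],w2b(s["ee_pos"]),s["ft_force"])
c=manip.read_camera("top");f=cv2.convertScaleAbs(c["frame"][185:265,210:390],alpha=1.6)
a=cv2.resize(f,(640,284),interpolation=cv2.INTER_CUBIC)
b=cv2.convertScaleAbs(w["frame"][:300],alpha=1.2)
cv2.imwrite("pics/w4.png",np.vstack([a,b])[:,:,::-1])
E
```

```text
3.9833 [ 0.56127741 -0.00236026  0.13542459] [-0.05998541 -0.0507751 ] [-0.20922585 -0.24485429  0.73804436]
```

View pics/w4.png

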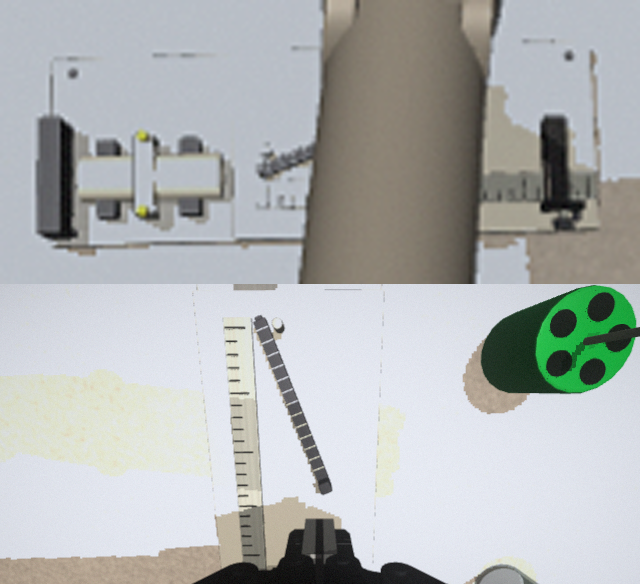

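The wrist part of the picture is at offset 284. In camera rows it shows the rod tip at (260,38), its tail at (325,206), the post top at (278,41), and the fence face from (252,36) to (266,280).

```bash
python3 - <<'E'
from h import *
w,T,s=wrist();print(s["ee_pos"],w2b(s["ee_pos"]))
for n,uv,z in[("fence",(253,45),.026),("fence2",(265,270),.026),("tip",(260,36),.032),("tailtop",(325,202),.046),("tail tick",(321,185),.032),("post",(279,42),.042)]:
    p=plane(w,uv,z,T);print(n,p[:2],w2b(p))
g=w["frame"];hsv=cv2.cvtColor(g,cv2.COLOR_RGB2HSV)
m=(hsv[:,:,2]<105).astype(np.uint8);m[225:]=0;m[:,:245]=0;m[:,345:]=0
n,l,st,ce=cv2.connectedComponentsWithStats(m)
for i in range(1,n):
    if st[i,4]>300:
        r=cv2.minAreaRect(np.argwhere(l==i)[:,::-1].astype(np.float32));print(st[i],r)
E
```

```text
[ 0.55725716 -0.00169457  0.13015971] [-0.05961442 -0.04671702]
fence [0.51377025 0.1146723 ] [0.05327481 0.00513346]
fence2 [ 0.50079205 -0.07993743] [-0.14176384  0.00389703]
tip [0.5208732  0.11942863] [ 0.05853607 -0.00160406]
tailtop [ 0.56161502 -0.01072742] [-0.06830575 -0.05172148]
tail tick [5.59197572e-01 4.42488673e-04] [-0.05734165 -0.04849656]
post [0.53577147 0.11249562] [ 0.05270703 -0.01696794]
[319 185  19  28 317] ((328.5, 199.00003051757812), (25.61444854736328, 12.965337753295898), 71.56504821777344)
```

In settled readings the frame is good to about 1 mm (fence at y≈4–5, post at (53,-17)), but the rod hasn't moved. The fingertip height is in doubt, so I'll touch the bare bed to check it.

Call:
servo_tool --pt "0 0.07 0 0 0 0 1" --pt "0 0.07 0 0 0 0 1" --pt "0 0.07 0.08 0 0 0 1" --pt "0 0.07 0.16 0 0 0 1" --pt "0 0.07 0.2 0 0 0 1" --pt "0 0.07 0.206 0 0 0 1" --pt "0 0.07 0.21 0 0 0 1" --pt "0 0.07 0.21 0 0 0 1"

```text
clock: 4.8
ee_pos: [0.5912, -0.0041, 0.0238]
eef_rot: [[0.069, 0.998, 0.001], [0.998, -0.069, -0.0], [-0.0, 0.001, -1.0]]
ft_force: [0.8, -0.9, 0.6]
opening: 0.0001
```

```bash
python3 - <<'E'
from h import *
s=manip.read_state();print(s["clock"],s["ee_pos"],w2b(s["ee_pos"]),s["ft_force"],np.abs(s["qvel"]).max())
E
```

```text
4.8 [ 0.59123226 -0.00407005  0.02376232] [-0.05950801 -0.080775  ] [ 0.7891411  -0.90324961  0.59730264] 0.030872800678988604
```

Call:
servo_tool --pt "0 0 0.003 0 0 0 1" --pt "0 0 0.003 0 0 0 1" --pt "0 0 0.005 0 0 0 1" --pt "0 0 0.005 0 0 0 1"

```text
clock: 5.13
ee_pos: [0.5919, -0.004, 0.0222]
eef_rot: [[0.069, 0.998, 0.003], [0.998, -0.069, 0.0], [0.0, 0.003, -1.0]]
ft_force: [-0.1, 0.1, -0.3]
opening: 0.0001
```

```bash
python3 - <<'E'
from h import *
w,T,s=wrist();print(s["clock"],s["ee_pos"],w2b(s["ee_pos"]),s["ft_force"])
c=manip.read_camera("scene");f=cv2.convertScaleAbs(c["frame"][150:270,290:440],alpha=1.6)
b=cv2.convertScaleAbs(w["frame"][:300],alpha=1.2)
cv2.imwrite("pics/w5.png",np.hstack([cv2.resize(f,(375,300),interpolation=cv2.INTER_CUBIC),b[:,150:550]])[:,:,::-1])
E
```

```text
5.1333 [ 0.59193544 -0.00403416  0.0222402 ] [-0.05942097 -0.0814737 ] [-0.09296522  0.10365825 -0.33553853]
```

View pics/w5.png

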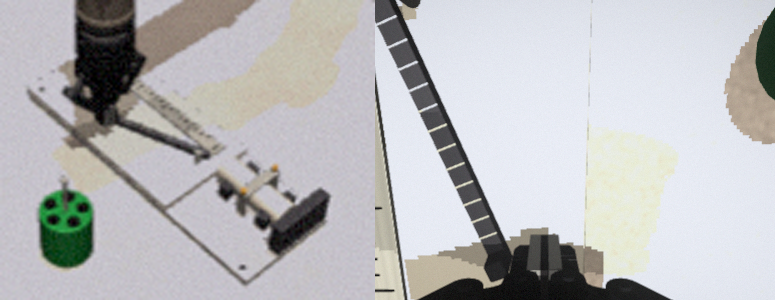

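Call:
servo_tool --pt "0 0 0.004 0 0 0 1" --pt "0 0 0.004 0 0 0 1" --pt "0 0 0.006 0 0 0 1" --pt "0 0 0.006 0 0 0 1"

```text
clock: 5.57
ee_pos: [0.5914, -0.004, 0.0186]
eef_rot: [[0.069, 0.998, 0.002], [0.998, -0.069, -0.0], [0.0, 0.002, -1.0]]
ft_force: [0.6, 0.1, -0.1]
opening: -0.0001
```

Call:
servo_tool --pt "0 0 0.004 0 0 0 1" --pt "0 0 0.004 0 0 0 1" --pt "0 0 0.006 0 0 0 1" --pt "0 0 0.006 0 0 0 1"

```text
clock: 5.9
ee_pos: [0.5912, -0.004, 0.0153]
eef_rot: [[0.069, 0.998, 0.002], [0.998, -0.069, -0.0], [0.0, 0.002, -1.0]]
ft_force: [-0.5, 0.4, -0.5]
opening: 0.0002
```

Call:
servo_tool --pt "0 0 0.004 0 0 0 1" --pt "0 0 0.004 0 0 0 1"

```text
clock: 6.07
ee_pos: [0.5909, -0.004, 0.0129]
eef_rot: [[0.069, 0.998, 0.001], [0.998, -0.069, 0.0], [0.0, 0.001, -1.0]]
ft_force: [-0.5, -0.1, -0.0]
opening: 0.0003
```

Call:
servo_tool --pt "0 0 0.003 0 0 0 1" --pt "0 0 0.003 0 0 0 1"

```text
clock: 6.23
ee_pos: [0.5906, -0.0039, 0.0111]
eef_rot: [[0.069, 0.998, 0.0], [0.998, -0.069, 0.0], [0.0, 0.0, -1.0]]
ft_force: [0.8, -0.3, -0.4]
opening: 0.0001
```

```bash
python3 - <<'E'
from h import *
c,w=manip.read_camera("scene"),None
s=manip.read_state();print(s["ee_pos"],s["ft_force"],s["tau"],s["opening"])
c1=manip.read_camera("scene")
f=cv2.convertScaleAbs(c1["frame"][150:230,290:390],alpha=1.6)
print(proj(c1,[s["ee_pos"],s["ee_pos"]+[0,0,.1]]))
cv2.imwrite("pics/s6.png",cv2.resize(f,None,fx=7,fy=7,interpolation=cv2.INTER_CUBIC)[:,:,::-1])
E
```

```text
[ 0.5906497  -0.00392956  0.01116333] [-0.8447781  -0.70700774 -0.08071426] [ 1.99891295e-02 -4.37966537e+01  6.33060783e+00 -1.85210538e+01
  9.14782140e-03 -1.26580978e-02  2.12729123e-03] -6.597948881784956e-05
[[332.28353327 204.73183772]
 [332.25943058 183.97889773]]
```

View pics/s6.png

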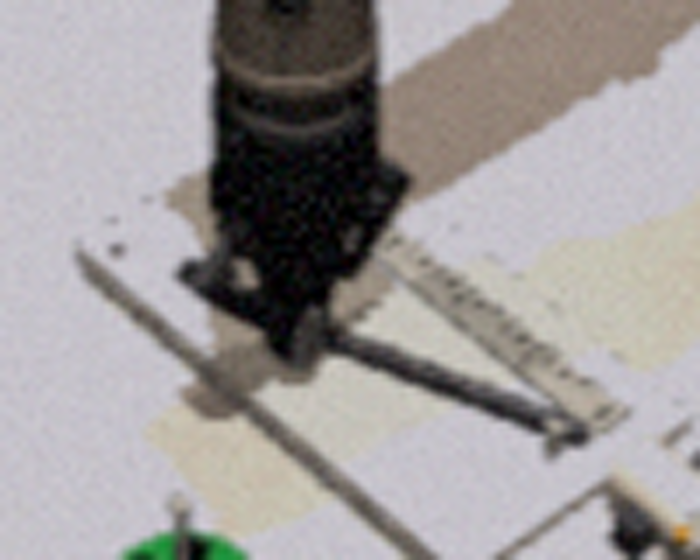

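The fingertip in the picture, at (297,372), sits about 8 mm higher than the reported TCP, which projects to (296,383). It therefore passed over the rod. I'll keep probing down gently to find real contact.

Call:
servo_tool --pt "0 0 0.003 0 0 0 1" --pt "0 0 0.003 0 0 0 1"

```text
clock: 6.5
ee_pos: [0.5906, -0.0039, 0.0096]
eef_rot: [[0.069, 0.998, 0.0], [0.998, -0.069, -0.0], [0.0, 0.0, -1.0]]
ft_force: [-0.5, -0.2, -0.3]
opening: 0.0002
```

Call:
servo_tool --pt "0 0 0.003 0 0 0 1" --pt "0 0 0.003 0 0 0 1"

```text
clock: 6.67
ee_pos: [0.5904, -0.0039, 0.0078]
eef_rot: [[0.069, 0.998, -0.0], [0.998, -0.069, -0.0], [-0.0, -0.0, -1.0]]
ft_force: [0.1, 0.4, -0.1]
opening: 0.0
```

Call:
servo_tool --pt "0 0 0.003 0 0 0 1" --pt "0 0 0.003 0 0 0 1"

```text
clock: 6.83
ee_pos: [0.5901, -0.0038, 0.0059]
eef_rot: [[0.069, 0.998, -0.001], [0.998, -0.069, 0.0], [-0.0, -0.001, -1.0]]
ft_force: [0.5, -0.1, 0.0]
opening: -0.0001
```

Call:
servo_tool --pt "0 0 0.003 0 0 0 1" --pt "0 0 0.003 0 0 0 1"

```text
clock: 7.0
ee_pos: [0.5898, -0.0038, 0.004]
eef_rot: [[0.069, 0.998, -0.002], [0.998, -0.069, -0.0], [-0.0, -0.002, -1.0]]
ft_force: [-1.2, -0.6, -0.2]
opening: -0.0001
```

Call:
servo_tool --pt "0 0 0.003 0 0 0 1" --pt "0 0 0.003 0 0 0 1"

```text
clock: 7.17
ee_pos: [0.5895, -0.0038, 0.0022]
eef_rot: [[0.069, 0.998, -0.002], [0.998, -0.069, 0.0], [-0.0, -0.002, -1.0]]
ft_force: [0.6, -0.4, -0.0]
opening: -0.0001
```

```bash
python3 - <<'E'
from h import *
s=manip.read_state();print(s["ee_pos"],s["ft_force"],s["tau"],s["joint_positions"])
E
```

```text
[ 0.58951459 -0.00375667  0.00220564] [ 0.59947074 -0.43697167 -0.00675229] [ 6.94932137e-02 -4.42882133e+01  6.45266846e+00 -1.84552073e+01
  8.13352905e-03 -4.89181699e-02  5.37580912e-03] [-0.35268802  0.61646322  0.47592065  1.66226194 -0.33246803  0.94642741
  0.17623369]
```

Call:
servo_tool --pt "0 0 0.003 0 0 0 1" --pt "0 0 0.003 0 0 0 1"

```text
clock: 7.33
ee_pos: [0.5892, -0.0038, 0.0004]
eef_rot: [[0.069, 0.998, -0.003], [0.998, -0.069, 0.0], [-0.0, -0.003, -1.0]]
ft_force: [-0.5, 0.2, -0.6]
opening: -0.0002
```

```bash
python3 - <<'E'
from h import *
w,T,s=wrist();print(s["ee_pos"],s["ft_force"])
c=manip.read_camera("scene")
f=cv2.resize(cv2.convertScaleAbs(c["frame"][170:220,310:370],alpha=2.5),(480,400),interpolation=cv2.INTER_CUBIC)
b=cv2.resize(cv2.convertScaleAbs(w["frame"][200:300,240:320+80],alpha=2.5),(320,200))
o=np.zeros((400,800,3),np.uint8);o[:,:480]=f;o[:200,480:]=b;cv2.imwrite("pics/s7.png",o[:,:,::-1])
print((proj(c,[s["ee_pos"],s["ee_pos"]+[0,0,.02]])-[310,170])*8)
E
```

```text
[ 5.89232371e-01 -3.75517589e-03  3.68133477e-04] [-0.50446201  0.19022719 -0.60327587]
[[180.93595084 293.31470902]
 [180.92740638 261.71809185]]
```

View pics/s7.png

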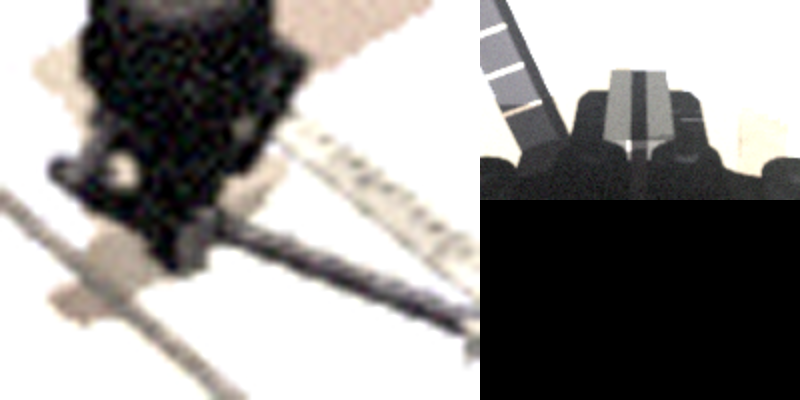

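The tip shows at crop (180,270), about 23 px above the reported TCP, and its near corner biases that low. The true fingertip is therefore roughly 20–25 mm above the reported TCP. I'll go down to contact.

Call:
servo_tool --pt "0 0 0.003 0 0 0 1" --pt "0 0 0.003 0 0 0 1"

```text
clock: 7.6
ee_pos: [0.5892, -0.0038, -0.0011]
eef_rot: [[0.069, 0.998, -0.003], [0.998, -0.069, -0.0], [-0.0, -0.003, -1.0]]
ft_force: [0.8, 0.1, -1.0]
opening: -0.0001
```

Call:
servo_tool --pt "0 0 0.003 0 0 0 1" --pt "0 0 0.003 0 0 0 1"

```text
clock: 7.77
ee_pos: [0.5896, -0.0037, -0.0019]
eef_rot: [[0.069, 0.998, -0.002], [0.998, -0.069, 0.0], [0.0, -0.002, -1.0]]
ft_force: [-0.4, 0.3, 4.4]
opening: 0.0001
```

Call:
servo_tool --pt "0 0 0.003 0 0 0 1" --pt "0 0 0.003 0 0 0 1"

```text
clock: 7.93
ee_pos: [0.5896, -0.0037, -0.0019]
eef_rot: [[0.069, 0.998, -0.002], [0.998, -0.069, 0.001], [0.001, -0.002, -1.0]]
ft_force: [-3.1, 1.1, 8.3]
opening: -0.0004
```

Call:
servo_tool --pt "0 0 0.003 0 0 0 1" --pt "0 0 0.003 0 0 0 1"

```text
clock: 8.1
ee_pos: [0.5896, -0.0037, -0.0019]
eef_rot: [[0.069, 0.998, -0.002], [0.998, -0.069, 0.002], [0.002, -0.002, -1.0]]
ft_force: [-4.0, 0.1, 8.9]
opening: -0.0
```

Contact is at reported z = -1.9 mm, where the bed is at 22 mm, so the fingertips sit 24 mm above the reported TCP. For a tip height of 28.5 mm I'll use reported z ≈ 4.5 mm. Now I'll lift slightly and push the tail.

Call:
servo_tool --pt "0 0 -0.013 0 0 0 1" --pt "0 -0.01 -0.013 0 0 0 1" --pt "0 -0.022 -0.013 0 0 0 1" --pt "0 -0.034 -0.013 0 0 0 1" --pt "0 -0.046 -0.013 0 0 0 1" --pt "0 -0.058 -0.013 0 0 0 1" --pt "0 -0.07 -0.013 0 0 0 1" --pt "0 -0.082 -0.013 0 0 0 1" --pt "0 -0.09 -0.013 0 0 0 1" --pt "0 -0.1 -0.013 0 0 0 1" --pt "0 -0.1 -0.013 0 0 0 1" --pt "0 -0.1 -0.013 0 0 0 1"

```text
clock: 9.1
ee_pos: [0.539, 0.0001, 0.0045]
eef_rot: [[0.069, 0.998, -0.003], [0.998, -0.069, 0.002], [0.002, -0.003, -1.0]]
ft_force: [0.5, -0.5, 0.9]
opening: -0.0001
```

```bash
cat >> h.py <<'E'
def rodw(save=None,top=232):
    "rod outline in the wrist view: centre of the dark bar per row, as board mm at z=.032"
    w,T,s=wrist();print(s["clock"],np.round(s["ee_pos"],4),w2b(s["ee_pos"]).round(4),s["ft_force"].round(1))
    g=w["frame"].max(2)
    if save:cv2.imwrite(save,w["frame"][:,:,::-1])
    return w,T,s,g
E
python3 - <<'E'
from h import *
w,T,s,g=rodw("pics/w8.png")
# dark runs per row
for v in range(20,240,15):
    d=np.flatnonzero(g[v,100:420]<95)+100
    runs=np.split(d,np.flatnonzero(np.diff(d)>3)+1)
    print(v,[(r[0],r[-1]) for r in runs if len(r)>3],[ (w2b(plane(w,((r[0]+r[-1])/2,v),.032,T))*1000).round(1).tolist() for r in runs if len(r)>6])
E
```

```text
9.1 [5.39e-01 1.00e-04 4.50e-03] [-0.0592 -0.0284] [ 0.5 -0.5  0.9]
20 [(np.int64(258), np.int64(291))] [[40.7, -10.2]]
35 [(np.int64(260), np.int64(292))] [[35.3, -10.6]]
50 [(np.int64(261), np.int64(293))] [[29.8, -10.8]]
65 [(np.int64(200), np.int64(220)), (np.int64(262), np.int64(293))] [[24.1, 16.8], [24.2, -10.8]]
80 [(np.int64(264), np.int64(294))] [[18.4, -11.3]]
95 [(np.int64(282), np.int64(296))] [[12.5, -15.3]]
110 [(np.int64(266), np.int64(296))] [[6.5, -11.8]]
125 [(np.int64(268), np.int64(297))] [[0.3, -12.2]]
140 [(np.int64(269), np.int64(298))] [[-6.1, -12.5]]
155 [(np.int64(270), np.int64(299))] [[-12.6, -12.8]]
170 [(np.int64(272), np.int64(300))] [[-19.3, -13.3]]
185 [(np.int64(273), np.int64(301))] [[-26.2, -13.6]]
200 [(np.int64(214), np.int64(232)), (np.int64(274), np.int64(302))] [[-33.4, 15.9], [-33.2, -13.9]]
215 [(np.int64(275), np.int64(303))] [[-40.5, -14.2]]
230 [(np.int64(276), np.int64(279)), (np.int64(291), np.int64(304))] [[-47.9, -18.0]]
```

The push worked: the rod is now 2.8° off parallel, about 10–13 mm out. Next I'll back off, shift to its middle and push it towards the fence.

Call:
servo_tool --pt "0 0.012 0 0 0 0 1" --pt "0.04 0.012 0 0 0 0 1" --pt "0.08 0.012 0 0 0 0 1" --pt "0.08 0.012 0 0 0 0 1" --pt "0.08 0.004 0 0 0 0 1" --pt "0.08 -0.004 0 0 0 0 1" --pt "0.08 -0.01 0 0 0 0 1" --pt "0.08 -0.016 0 0 0 0 1" --pt "0.08 -0.022 0 0 0 0 1" --pt "0.08 -0.026 0 0 0 0 1" --pt "0.08 -0.03 0 0 0 0 1" --pt "0.08 -0.03 0 0 0 0 1"

```text
clock: 10.15
ee_pos: [0.5291, 0.0404, 0.0058]
eef_rot: [[0.069, 0.998, 0.002], [0.998, -0.069, 0.002], [0.002, 0.002, -1.0]]
ft_force: [3.7, -2.0, 1.1]
opening: -0.0001
```

```bash
cat >> h.py <<'E'
def runs(w,T,g,rows,lo=100,hi=420,th=95):
    for v in rows:
        d=np.flatnonzero(g[v,lo:hi]<th)+lo
        rs=[r for r in np.split(d,np.flatnonzero(np.diff(d)>3)+1) if len(r)>7]
        print(v,[((int(r[0]),int(r[-1])),(w2b(plane(w,(r[0]-.5,v),.032,T))*1000).round(1).tolist(),(w2b(plane(w,(r[-1]+.5,v),.032,T))*1000).round(1).tolist()) for r in rs])
E
python3 - <<'E'
from h import *
w,T,s,g=rodw("pics/w9.png");runs(w,T,g,range(10,240,20))
E
```

```text
10.15 [0.5291 0.0404 0.0058] [-0.0197 -0.0156] [ 3.7 -2.   1.1]
10 []
30 []
50 [((278, 300), [69.5, 2.0], [69.5, -7.4])]
70 [((278, 302), [61.9, 2.2], [61.9, -8.1])]
90 [((279, 302), [54.0, 2.0], [54.1, -8.1])]
110 [((280, 302), [45.9, 1.8], [46.0, -8.0])]
130 [((281, 303), [37.5, 1.7], [37.6, -8.3])]
150 [((279, 303), [28.9, 2.8], [28.9, -8.2])]
170 [((280, 303), [19.9, 2.6], [20.0, -8.2])]
190 [((281, 304), [10.6, 2.4], [10.7, -8.5])]
210 [((283, 304), [1.0, 1.8], [1.1, -8.5])]
230 [((284, 305), [-8.9, 1.6], [-8.9, -8.8])]
```

```bash
python3 - <<'E'
from h import *
g=cv2.imread("pics/w9.png").max(2)
for v in(40,75,115,155,195,225):print(v,g[v,262:312].tolist())
E
```

```text
40 [189, 190, 191, 189, 188, 191, 190, 189, 190, 191, 189, 192, 191, 190, 190, 190, 192, 190, 186, 189, 189, 191, 191, 192, 189, 190, 191, 189, 189, 189, 189, 189, 190, 191, 191, 189, 190, 190, 189, 189, 190, 189, 190, 190, 192, 192, 190, 190, 189, 191]
75 [187, 185, 187, 187, 185, 186, 184, 186, 188, 185, 185, 187, 186, 187, 187, 163, 103, 81, 84, 82, 89, 86, 86, 90, 83, 89, 84, 86, 88, 92, 92, 90, 92, 87, 87, 92, 89, 91, 83, 60, 78, 153, 193, 190, 194, 194, 194, 192, 191, 194]
115 [189, 188, 191, 189, 189, 187, 187, 189, 189, 187, 189, 189, 186, 191, 187, 186, 186, 153, 90, 82, 86, 85, 83, 88, 85, 84, 87, 85, 87, 88, 89, 88, 88, 90, 90, 89, 89, 91, 91, 84, 55, 108, 173, 196, 198, 192, 194, 196, 192, 198]
155 [164, 162, 163, 169, 170, 169, 168, 170, 172, 172, 174, 176, 174, 176, 172, 170, 131, 84, 71, 56, 62, 68, 75, 75, 74, 72, 71, 70, 69, 71, 76, 76, 78, 71, 74, 74, 80, 76, 77, 74, 70, 52, 139, 194, 194, 197, 194, 194, 195, 193]
195 [163, 162, 161, 162, 166, 169, 170, 168, 171, 170, 169, 170, 172, 172, 170, 168, 166, 161, 164, 134, 72, 61, 67, 70, 69, 69, 70, 70, 70, 66, 66, 69, 71, 71, 71, 69, 71, 68, 72, 74, 73, 64, 54, 139, 194, 195, 197, 195, 194, 196]
225 [165, 164, 163, 160, 161, 160, 161, 167, 168, 170, 169, 170, 171, 167, 167, 167, 165, 166, 167, 162, 149, 104, 53, 65, 67, 68, 64, 70, 65, 67, 64, 65, 66, 66, 67, 69, 67, 68, 67, 70, 73, 67, 52, 57, 141, 194, 194, 194, 195, 196]
```

On rows 155–225 the shaded fence meets the rod with no bed-coloured gap, and the rod edge is straight and parallel, so it's flush. The tip is at x≈72 mm. Now I'll back off, lift, go behind the head and come down at tip height ≈33 mm, clear of the fence.

Call:
servo_tool --pt "0 0.03 0 0 0 0 1" --pt "0 0.04 -0.04 0 0 0 1" --pt "0 0.04 -0.1 0 0 0 1" --pt "-0.08 0 -0.1 0 0 0 1" --pt "-0.16 -0.025 -0.1 0 0 0 1" --pt "-0.17 -0.025 -0.1 0 0 0 1" --pt "-0.17 -0.025 -0.1 0 0 0 1" --pt "-0.17 -0.025 -0.1 0 0 0 1"

```text
clock: 10.87
ee_pos: [0.5088, -0.0431, 0.0547]
eef_rot: [[0.071, 0.997, -0.002], [0.997, -0.071, 0.004], [0.003, -0.003, -1.0]]
ft_force: [0.4, 1.6, -0.6]
opening: -0.0001
```

```bash
python3 - <<'E'
from h import *
w,T,s,g=rodw()
b=cv2.convertScaleAbs(w["frame"],alpha=1.3)
cv2.imwrite("pics/w10.png",b[:,:,::-1])
go(b2w(-.105,-.002,.0095),86)
E
```

```text
10.8667 [ 0.5088 -0.0431  0.0547] [-0.1044 -0.0014] [ 0.4  1.6 -0.6]
go [ 0.50935215 -0.0437011   0.0095    ] 86 -> [-0.0043  0.0001  0.0903] [-0.0003 -0.0006  0.0002]
```

View pics/w10.png

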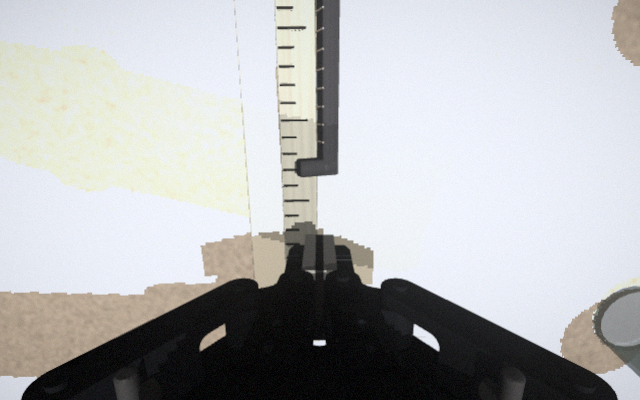

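This picture shows the rod has rolled about 80° towards the fence. Its head lies sideways over the fence (px 297–338, rows 158–175), and the shaft is at u 318–338. I need to stand it up again. The plan is to pinch the head end with the jaws along the board x axis, roll it back by tilting the hand, and let go. First I'll locate the head precisely.

```bash
python3 - <<'E'
from h import *
w,T,s,g=rodw()
for v in range(2,214,3):print("%3d"%v,"".join("#" if a<60 else "+" if a<85 else "-" if a<120 else "." if a<172 else " " for a in g[v,270:350])) if (v>140 or v%30==2) else 0
for n,uv,z in[("headL",(298,166),.034),("headfront",(308,159),.034),("headrear",(308,174),.034),("tailR rear",(338,174),.034),("shaftR",(338,100),.032),("shaftL",(318,100),.032)]:
    print(n,(w2b(plane(w,uv,z,T))*1000).round(1))
print(s["joint_positions"])
E
```

```text
10.9167 [ 0.5095 -0.0417  0.0547] [-0.103 -0.002] [-0.8 -0.5 -0.2]
  2    ..                                      ..-#######++++++++++++++++.          
 32     .. .....................-......         .-#+--++++++++++++++++++-.          
 62      ..                                     .+######++++++++++++++++.           
 92      ...                                    .-+######++++++++++++++-.           
122        .---#########################+.........-######++++++++++++++.            
143         ......................................-++++++++++++++++#+++.            
146          .....................................######+++++++++++++++.            
149          .....................................#######++++++++++++++.            
152          .....................................#######++++++++++++++.            
155          ...++###+#####+#+....................#######+++++#+++++#++.            
158          .....................................#######+++++++++++++-.            
161          .................-++#+######################+++++++++++++-.            
164          
[... 952 characters left out ...]
.....................                                 
200            ....................................                                 
203            ..--+#++#+-----------------.........                                 
206            ....................................                                 
209             ...................................                                 
212             ...................................                                 
headL [-70.1  11. ]
headfront [-65.9   5. ]
headrear [-74.9   5.1]
tailR rear [-74.8 -12.9]
shaftR [-32.2 -12.1]
shaftL [-32.3  -0.7]
[-0.36601102  0.41082207  0.53755698  1.84034737 -0.25660151  0.96106624
  0.21535807]
```

```bash
python3 - <<'E'
from h import *
go(b2w(-.0705,.0115,.06),175.8)
E
```

```text
go [ 0.49840189 -0.00830924  0.06      ] 175.8 -> [ 0.0642 -0.0277 -0.0103] [ 0.0003 -0.0006 -0.249 ]
```

Call:
servo_tool --pt "0.064 -0.028 -0.01 0 0 -0.249 0.1" --pt "0.064 -0.028 -0.01 0 0 -0.249 0.1" --pt "0.064 -0.028 -0.01 0 0 -0.249 0.1" --pt "0.064 -0.028 -0.01 0 0 -0.249 0.1" --pt "0.064 -0.028 -0.01 0 0 -0.249 0.1" --pt "0.064 -0.028 -0.01 0 0 -0.249 0.1" --pt "0.064 -0.028 -0.01 0 0 -0.249 0.1" --pt "0.064 -0.028 -0.01 0 0 -0.249 0.1" --pt "0.064 -0.028 -0.01 0 0 -0.249 0.1" --pt "0.064 -0.028 -0.01 0 0 -0.249 0.1" --pt "0.064 -0.028 -0.01 0 0 -0.249 0.1" --pt "0.064 -0.028 -0.01 0 0 -0.249 0.1"

```text
clock: 11.97
ee_pos: [0.4979, -0.0061, 0.0594]
eef_rot: [[-0.992, 0.13, -0.003], [0.13, 0.992, 0.005], [0.003, 0.004, -1.0]]
ft_force: [0.6, -0.1, -0.3]
opening: 0.0381
```

Call:
servo_tool --pt "0 0 0 0 0 -0.02 0.1" --pt "0 0 0 0 0 -0.02 0.1" --pt "0 0 0 0 0 -0.02 0.1"

```text
clock: 12.22
ee_pos: [0.4978, -0.0044, 0.059]
eef_rot: [[-1.0, 0.004, -0.004], [0.004, 1.0, 0.006], [0.004, 0.006, -1.0]]
ft_force: [-0.5, -0.2, 1.0]
opening: 0.0383
```

```bash
python3 - <<'E'
from h import *
go(b2w(-.0705,.0115,.0045),175.8)
w,T,s,g=rodw();print(s["opening"],s["joint_positions"])
for v in range(150,300,4):print("%3d"%v,"".join("#" if a<60 else "+" if a<85 else "-" if a<120 else "." if a<172 else " " for a in g[v,230:410:2]))
E
```

```text
go [ 0.49840189 -0.00830924  0.0045    ] 175.8 -> [-0.0016 -0.0085  0.109 ] [ 0.0009 -0.0006  0.011 ]
12.2167 [ 0.4978 -0.0044  0.059 ] [-0.0666  0.0124] [-0.5 -0.2  1. ]
0.03834054366373688 [-0.17598266  0.3493831   0.19291585  1.85963634 -0.08793257  0.94408177
  1.6237624 ]
150            .            ................       ............                               
154 --.......               ...................................                               
158 -----------------------++++++++---------.........................................         
162                       .......---------------------------+++++++++---------.......         
166                     .............................................  ..---------------------
170                     ............................................                          
174                      ...........................................                          
178                      ...........................................                          
182                      .....................................
[... 2087 characters left out ...]
          #############+########   
274 .############---+########.                                       ########+---############.
278 ##############--+########                                        ########+--##############
282 ########################.                                        -########################
286 ########################                                          ########################
290 #######################-                                          -#######################
294 #######################                                            #######################
298 ######################+                                            +######################
```

The head end is plain in the view (u 310–326, rows 216–252), and the jaws are centred at 325, so a -4 mm shift in tool y as planned. I'll descend and close.

Call:
servo_tool --pt "-0.002 -0.0085 0 0 0 0.011 0.1" --pt "-0.002 -0.0085 0.04 0 0 0.011 0.1" --pt "-0.002 -0.0085 0.08 0 0 0.011 0.1" --pt "-0.002 -0.0085 0.1 0 0 0.011 0.1" --pt "-0.002 -0.0085 0.108 0 0 0.011 0.1" --pt "-0.002 -0.0085 0.108 0 0 0.011 0.1"

```text
clock: 12.77
ee_pos: [0.4977, -0.0085, 0.0041]
eef_rot: [[-0.997, 0.075, -0.006], [0.075, 0.997, 0.005], [0.006, 0.005, -1.0]]
ft_force: [0.1, 0.2, -0.1]
opening: 0.0383
```

```bash
python3 - <<'E'
from h import *
go(b2w(-.0705,.0115,.0045),175.8)
w,T,s,g=rodw();print(s["opening"])
for v in range(170,290,4):print("%3d"%v,"".join("#" if a<60 else "+" if a<85 else "-" if a<120 else "." if a<172 else " " for a in g[v,250:390:2]))
E
```

```text
go [ 0.49840189 -0.00830924  0.0045    ] 175.8 -> [-0.0015  0.0006 -0.0008] [ 0.0007 -0.001  -0.0003]
12.7667 [ 0.4977 -0.0085  0.0041] [-0.0708  0.0122] [ 0.1  0.2 -0.1]
0.038290135003780625
170         ..............................................................
174          .....................................-.....------------------
178 ++--+-++++-++++++++---------------------------------------------------
182 -----------------------------------------------......-..........      
186    ...............................                                    
190    ....................................                               
194    ..........................................                 ........
198    ..........................................           ..............
202   .............................................         ..............
206   ....................................................................
210   ....................................................................
214    ...................................................................
218    .
[... 641 characters left out ...]
----------#####+++++#####
254 ####+###+######+---------------+#######+--------------+#######++++####
258 ######+########+----------. .-##########+-------------+#########++####
262 ##+###+########+------.     .-##########-     .-------+#########+#+###
266 ###############+----.       .-##########+        -----+########+#++#+#
270 ###############+-            -##########+             .#########+#+##+
274 ###---+########              .####################-#############---###
278 ####--+########              .++++++++++##########.############+--####
282 ##############.              .++++++++++##########-+##################
286 ##############               .-+++++++++##########--##################
```

The head is centred between the jaws (u 310–329 between 280 and 358). Now I'll close.

Call:
servo_tool --pt "0 0 0 0 0 0 1" --pt "0 0 0 0 0 0 1" --pt "0 0 0 0 0 0 1" --pt "0 0 0 0 0 0 1" --pt "0 0 0 0 0 0 1" --force 40

```text
clock: 13.23
ee_pos: [0.4996, -0.0086, 0.0059]
eef_rot: [[-0.997, 0.075, -0.002], [0.075, 0.997, 0.005], [0.002, 0.005, -1.0]]
ft_force: [0.2, -0.3, 2.5]
opening: 0.0083
```

Gripped at 8.3 mm. Now I'll lift a little and roll the rod back 50° about the board x axis (tool +y).

Call:
servo_tool --pt "0 0 -0.012 0 0 0 1" --pt "0.002 0 -0.016 0 0.01 0 1" --pt "0.007 0 -0.018 0 0.03 0 1" --pt "0.012 0 -0.02 0 0.05 0 1" --pt "0.016 0 -0.024 0 0.07 0 1" --pt "0.019 0 -0.028 0 0.088 0 1" --pt "0.022 0 -0.033 0 0.105 0 1" --pt "0.025 0 -0.038 0 0.122 0 1" --pt "0.027 0 -0.043 0 0.139 0 1" --pt "0.027 0 -0.043 0 0.139 0 1" --pt "0.027 0 -0.043 0 0.139 0 1"

```text
clock: 14.15
ee_pos: [0.4857, -0.008, 0.0245]
eef_rot: [[-0.635, 0.075, -0.769], [0.044, 0.997, 0.061], [0.771, 0.004, -0.636]]
ft_force: [-0.3, -0.4, -1.6]
opening: 0.0082
```

```bash
python3 - <<'E'
from h import *
w,T,s,g=rodw();print(s["opening"],s["joint_positions"])
for v in range(130,300,4):print("%3d"%v,"".join("#" if a<60 else "+" if a<85 else "-" if a<120 else "." if a<172 else " " for a in g[v,200:540:3]))
E
```

```text
14.15 [ 0.4857 -0.008   0.0245] [-0.0711  0.0242] [-0.3 -0.4 -1.6]
0.008212645515097339 [-0.06030763  1.08621118  0.17750321  0.99203552 -0.15357595  1.95734443
  1.60481362]
130 ....  ....    ..                                                                                                  
134  .. ..........                                                                                                    
138 ........  ....                                                                                                    
142  .....  .                                                                                                         
146  ...  .. .                                                                                                        
150 ....  ...                                                                                                         
154 ...... ..                                                                                                         
158  .........                                                                              
[... 3491 characters left out ...]
.+-.          ###########-##########+############+###++.######+#+++#.-+++++ ++++++ ++++++ +++++-.+++++.++
282   .  ##########       ####################################++++++ ###########++ ++++++ +++++- ++++++.+++++--+++++.-
286  .-############+  .-###########################################################+##+#+##+##+++++++++-++++++.++++++.
290 #########################################################################################++++###++++++++##++++++++
294 #######################################################################################+###########+++++#+##+++#++
298 #####################################......###########################################+++++++++#+++####++#++#+##++
```

The ticked top face now faces the camera, and the head is still between the pads. I'll lower a little and check for contact force.

Call:
servo_tool --pt "-0.003 0 0.0025 0 0 0 1" --pt "-0.003 0 0.0025 0 0 0 1" --pt "-0.003 0 0.0025 0 0 0 1"

```text
clock: 14.45
ee_pos: [0.4862, -0.008, 0.0242]
eef_rot: [[-0.639, 0.075, -0.766], [0.045, 0.997, 0.06], [0.768, 0.004, -0.641]]
ft_force: [-0.2, -0.1, -0.8]
opening: 0.0085
```

Call:
servo_tool --pt "-0.003 0 0.0025 0 0 0 1" --pt "-0.003 0 0.0025 0 0 0 1"

```text
clock: 14.62
ee_pos: [0.4862, -0.0081, 0.0234]
eef_rot: [[-0.64, 0.075, -0.765], [0.045, 0.997, 0.06], [0.767, 0.004, -0.641]]
ft_force: [0.6, -1.1, 2.5]
opening: 0.0083
```

Light bed contact is felt, so I'll release and withdraw along the tool axis.

Call:
servo_tool --pt "0 0 0 0 0 0 0.3" --pt "0 0 0 0 0 0 0.3" --pt "0 0 0 0 0 0 0.3" --pt "0 0 0 0 0 0 0.3" --pt "0 0 -0.03 0 0 0 0.3" --pt "0 0 -0.08 0 0 0 0.3" --pt "0 0 -0.14 0 -0.02 0 0.3" --pt "0 0 -0.16 0 -0.03 0 0.3" --pt "0 0 -0.16 0 -0.03 0 0.3"

```text
clock: 15.37
ee_pos: [0.5509, -0.0126, 0.0793]
eef_rot: [[-0.779, 0.075, -0.622], [0.055, 0.997, 0.052], [0.624, 0.007, -0.781]]
ft_force: [1.2, -0.2, 2.0]
opening: 0.0298
```

```bash
python3 - <<'E'
from h import *
go(b2w(-.12,-.03,.12),85.8)
w,T,s,g=rodw();print(s["opening"])
for v in range(100,290,4):print("%3d"%v,"".join("#" if a<60 else "+" if a<85 else "-" if a<120 else "." if a<172 else " " for a in g[v,240:560:3]))
E
```

```text
go [ 0.53618468 -0.06070138  0.12      ] 85.8 -> [ 0.0684 -0.0975 -0.0503] [-0.0831 -0.0848  0.2397]
15.3667 [ 0.5509 -0.0126  0.0793] [-0.071  -0.0411] [ 1.2 -0.2  2. ]
0.029788283343611433
100                                                                                                            
104                                                                                                            
108                                                                                                            
112                                                                                                            
116                                                                                                            
120                                                                                                            
124                                                                                                            
128                                                                                                            
132          
[... 3735 characters left out ...]
##                                                         
268   .####+----#####    .........       #####----#####                                                        
272  .#######...####+   ..........       #####+++######-                                                       
276 ##########+.####-   .............    #####+###########                                                     
280 ##########+-####. ................   +####+############         .###+.                                     
284 ################..................   .#################.      .##########                                  
288 ################...................   #####################.. +############.
```

The rod is upright again (head rows 200–217, taller than the shaft) and about parallel to the fence. The cause of the roll was pushing above the fence's 4 mm lip. From now on I'll push with the tip just 1.5 mm above the bed. I'm going vertical and high for a look.

Call:
servo_tool --pt "0 0 -0.08 0 0 0 0.6" --pt "0.07 -0.06 -0.08 -0.083 -0.085 0.24 1" --pt "0.07 -0.06 -0.08 -0.083 -0.085 0.24 1" --pt "0.07 -0.06 -0.08 -0.083 -0.085 0.24 1" --pt "0.07 -0.06 -0.08 -0.083 -0.085 0.24 1" --pt "0.07 -0.06 -0.08 -0.083 -0.085 0.24 1" --pt "0.07 -0.06 -0.08 -0.083 -0.085 0.24 1" --pt "0.07 -0.06 -0.08 -0.083 -0.085 0.24 1" --pt "0.07 -0.06 -0.08 -0.083 -0.085 0.24 1" --pt "0.07 -0.06 -0.08 -0.083 -0.085 0.24 1" --pt "0.07 -0.06 -0.08 -0.083 -0.085 0.24 1" --pt "0.07 -0.06 -0.08 -0.083 -0.085 0.24 1"

```text
clock: 16.42
ee_pos: [0.5433, -0.0438, 0.1291]
eef_rot: [[-0.185, 0.977, -0.106], [0.977, 0.195, 0.086], [0.105, -0.088, -0.991]]
ft_force: [-0.6, -0.1, -0.2]
opening: 0.0001
```

```bash
python3 - <<'E'
from h import *
go(b2w(-.06,-.04,.1),85.8);print(manip.read_state()["eef_rot"].round(3))
E
```

```text
go [ 0.55052992 -0.00158969  0.1       ] 85.8 -> [0.0738 0.0356 0.0635] [-0.0161 -0.0148  0.0422]
[[-0.185  0.977 -0.106]
 [ 0.977  0.195  0.086]
 [ 0.105 -0.088 -0.991]]
```

Call:
servo_tool --pt "0.074 0.036 0.063 -0.016 -0.015 0.042 1" --pt "0.074 0.036 0.063 -0.016 -0.015 0.042 1" --pt "0.074 0.036 0.063 -0.016 -0.015 0.042 1" --pt "0.074 0.036 0.063 -0.016 -0.015 0.042 1"

```text
clock: 16.75
ee_pos: [0.5475, 0.002, 0.098]
eef_rot: [[0.068, 0.998, -0.007], [0.998, -0.068, -0.0], [-0.001, -0.007, -1.0]]
ft_force: [0.4, -0.3, 0.1]
opening: -0.0002
```

```bash
cat >> h.py <<'E'
def asc(g,rows,cols):
    for v in rows:print("%3d"%v,"".join("#" if a<60 else "+" if a<85 else "-" if a<120 else "." if a<172 else "," if a<182 else " " for a in g[v,cols]))
E
python3 - <<'E'
from h import *
manip.read_camera("top")
w,T,s,g=rodw("pics/w11.png");go(b2w(-.06,-.04,.1),85.8)
asc(g,range(0,240,5),range(210,330))
E
```

```text
16.8 [ 5.488e-01 -2.000e-04  9.890e-02] [-0.0588 -0.0382] [-0.  -0.2 -0.1]
go [ 0.55052992 -0.00158969  0.1       ] 85.8 -> [ 0.0006  0.0013 -0.0011] [-0.0005  0.0003  0.0004]
  0                                        ,                                                                                
  5 ,    ,                                                            ......                     ,                          
 10                                                              ..---------++--.                                           
 15                                                              .+++++++++++--+++.                                         
 20                                                              .--------------+#.                                         
 25                    ,   ,,,,,,,,,,,,,,, ,,,, ,,, ,, ..        .-+++++-+++++-++-.,,     .,                                
 30                    .., ,,,, ,,,,,,,,, ,,,  ,,,,  ,,..,       .-+++++++++++--..         ...                              
 35                    ,.-######################+
[... 4375 characters left out ...]
................-.  .-+############+.                                      
215        ,                         ,-+##########..................-+###############-.......                               
220                                  ,............................. .+##+#+++++++###----.-------------.                     
225                                   ,.............,.------++++++-.-+###++#######+-----.------.-------.---.                
230                           ,...........-------------------------..................................................-------
235    ,.....,   ,......................---------------------------................................-++++++++++#######+++++++
```

Now it's clear: the rod is upright, 2–3 mm off the fence at the tail and more at the front, by the post. Next come numbers, then a low push ahead of the middle.

```bash
python3 - <<'E'
from h import *
w,T,s,g=rodw()
P=lambda u,v,z:(w2b(plane(w,(u,v),z,T))*1000).round(1)
for v,f,l,r in[(40,267.5,276,292),(80,269.5,276,293),(120,271,277.5,294),(160,274,279,294.5),(200,276.5,280.5,295)]:
    print(v,"fence",P(f,v,.026),"rodL",P(l,v,.032),"rodR base",P(r,v,.027))
print("tip",P(283,8,.032),"post",P(303,38,.042),"tail rear",P(285,228,.046),P(285,222,.046))
go(b2w(.012,-.035,.0),85.8)
E
```

```text
16.85 [ 0.5499 -0.0018  0.0995] [-0.0603 -0.0394] [ 0.6 -0.7  0.6]
40 fence [50.5 -3. ] rodL [49.4 -9.6] rodR base [ 50.4 -19.9]
80 fence [24.6 -3.3] rodL [24.2 -8.7] rodR base [ 24.6 -20.1]
120 fence [-3.1 -3.3] rodL [-2.8 -8.9] rodR base [ -3.  -20.3]
160 fence [-32.7  -4.5] rodL [-31.7  -9. ] rodR base [-32.5 -20.1]
200 fence [-64.4  -5.3] rodL [-62.6  -9.2] rodR base [-64.1 -20. ]
tip [ 68.6 -14.9] post [ 48.9 -28.3] tail rear [-80.1 -13.7] [-75.3 -13.8]
go [0.55078945 0.07058303 0.        ] 85.8 -> [ 0.147  -0.0097  0.1993] [-0.0003  0.0004  0.0001]
```

Call:
servo_tool --pt "0.08 -0.01 0.04 0 0 0 1" --pt "0.147 -0.01 0.09 0 0 0 1" --pt "0.147 -0.01 0.15 0 0 0 1" --pt "0.147 -0.01 0.185 0 0 0 1" --pt "0.147 -0.01 0.195 0 0 0 1" --pt "0.147 -0.01 0.199 0 0 0 1" --pt "0.147 -0.01 0.199 0 0 0 1" --pt "0.147 -0.01 0.199 0 0 0 1"

```text
clock: 17.57
ee_pos: [0.5525, 0.0692, 0.0017]
eef_rot: [[0.075, 0.997, 0.001], [0.997, -0.075, -0.002], [-0.002, 0.001, -1.0]]
ft_force: [0.0, -1.0, 0.5]
opening: 0.0004
```

```bash
python3 - <<'E'
from h import *
w,T,s,g=rodw();go(b2w(.012,-.0225,-.0005),85.8);go(b2w(.012,-.0165,-.0005),85.8)
E
```

```text
17.5667 [0.5525 0.0692 0.0017] [ 0.0108 -0.0368] [ 0.  -1.   0.5]
go [ 5.38322715e-01  7.14938310e-02 -5.00000000e-04] 85.8 -> [ 0.0017 -0.0287  0.0047] [ 0.0002  0.0003 -0.0002]
go [ 5.32338682e-01  7.19310165e-02 -5.00000000e-04] 85.8 -> [ 0.0016 -0.0407  0.0047] [ 0.0002  0.0003 -0.0002]
```

Call:
servo_tool --pt "0.002 -0.005 0.0045 0 0 0 1" --pt "0.002 -0.012 0.0045 0 0 0 1" --pt "0.002 -0.018 0.0045 0 0 0 1" --pt "0.002 -0.023 0.0045 0 0 0 1" --pt "0.002 -0.028 0.0045 0 0 0 1" --pt "0.002 -0.032 0.0045 0 0 0 1" --pt "0.002 -0.036 0.0045 0 0 0 1" --pt "0.002 -0.036 0.0045 0 0 0 1"

```text
clock: 18.28
ee_pos: [0.5363, 0.0719, 0.0004]
eef_rot: [[0.074, 0.997, 0.005], [0.997, -0.074, -0.002], [-0.001, 0.005, -1.0]]
ft_force: [2.0, -0.7, 1.5]
opening: -0.0003
```

```bash
python3 - <<'E'
from h import *
w,T,s,g=rodw()
asc(g,range(30,240,8),range(250,330))
E
```

```text
18.2833 [5.363e-01 7.190e-02 4.000e-04] [ 0.0122 -0.0205] [ 2.  -0.7  1.5]
 30                                                    ,    ,,,,.......-############
 38                                                          , ,.......--###########
 46                                                          , ,.......--+--........
 54                                                            ,.......------.......
 62                                                            ,,.......--.         
 70                                                            ,,.......-..         
 78 +----------.............-----------------------++++++++++++++++++--..,          
 86 .................................................................               
 94 .............................................................                   
102                                                                                 
110                                                                                 
118                                                                                 
126  
[... 569 characters left out ...]
--................  
182 ..................-#++++++++++++++++++++###.                                    
190 ...................+++++++++++++++++++++###.                                    
198 ..................++#++++++++++++++++++++##+.                                   
206 ..................++#++++++++++++++++++++###.                                   
214 ...................+##+++++#+++++++++++++###.                                   
222 ...................++#+++++++#++++++++++++##-,                                  
230 ....................+##+++++++++++++++++++##+.                                  
238 ...........................................-#.  .-.----+++##++#++#########++++++
```

```bash
python3 - <<'E'
from h import *
w,T,s,g=rodw("pics/w12.png")
f=w["frame"].astype(int)
for v in(130,136,142,148,160,185,226):print(v,[f"{a[0]},{a[2]}" for a in f[v,258:274]])
P=lambda u,v,z:(w2b(plane(w,(u,v),z,T))*1000).round(1)
for v in(136,160,185,206,230):
    d=np.flatnonzero(g[v,255:310]<110)+255;print(v,d[0],d[-1],P(d[0]-.5,v,.032),P(d[-1]+.5,v,.026))
E
```

```text
18.3333 [5.363e-01 7.190e-02 4.000e-04] [ 0.0123 -0.0205] [ 3.  -0.7  2.4]
130 ['186,196', '186,196', '187,197', '187,198', '187,197', '184,195', '185,197', '185,195', '186,196', '184,194', '189,198', '186,196', '151,154', '84,78', '71,71', '80,77']
136 ['186,196', '185,195', '189,198', '186,198', '189,196', '184,194', '185,196', '149,156', '77,79', '77,80', '79,83', '74,76', '71,74', '72,73', '74,75', '73,77']
142 ['184,196', '187,195', '186,194', '187,196', '188,198', '186,196', '186,195', '154,162', '89,95', '73,75', '75,77', '76,75', '75,77', '71,72', '73,76', '74,77']
148 ['183,173', '189,175', '187,174', '186,172', '187,174', '190,173', '186,170', '170,156', '121,116', '86,88', '91,97', '92,96', '96,99', '91,93', '89,94', '94,96']
160 ['163,147', '160,142', '160,143', '159,143', '159,145', '161,145', '152,135', '154,138', '131,118', '72,72', '59,60', '66,67', '67,67', '62,62', '63,65', '62,64']
185 ['161,145', '161,144', '159,143', '160,142', '156,140', '159,143', '158,140', '154,138', '156,138', '154,137', '119,108', '59,60', '63,62', '65,65', '61,64', '62,62']
226 ['156,139', '158,142', '158,142', '155,138', '159,143', '159,142', '159,142', '157,143', '156,141', '156,139', '156,140', '123,108', '73,68', '55,56', '60,61', '60,61']
136 266 290 [67.7  2.3] [67.1 -7.7]
160 267 291 [57.6  2.3] [56.5 -7.8]
185 269 292 [46.6  2. ] [45. -8.]
206 268 293 [36.9  2.8] [35.  -8.2]
230 270 294 [25.5  2.4] [23.  -8.4]
```

Fence-coloured pixels touch the rod directly from x=62 back to 23 mm, and the rod is upright. Now I'll back off and go behind the tail.

Call:
servo_tool --pt "0 0.02 0 0 0 0 1" --pt "0 0.035 -0.02 0 0 0 1" --pt "0 0.035 -0.09 0 0 0 1" --pt "-0.06 0.02 -0.11 0 0 0 1" --pt "-0.14 -0.01 -0.11 0 0 0 1" --pt "-0.22 -0.035 -0.11 0 0 0 1" --pt "-0.236 -0.035 -0.11 0 0 0 1" --pt "-0.236 -0.035 -0.11 0 0 0 1" --pt "-0.236 -0.035 -0.11 0 0 0 1"

```text
clock: 19.13
ee_pos: [0.5084, -0.0444, 0.0548]
eef_rot: [[0.077, 0.997, 0.002], [0.997, -0.076, -0.001], [-0.001, 0.002, -1.0]]
ft_force: [0.5, 1.1, -0.6]
opening: -0.0002
```

```bash
python3 - <<'E'
from h import *
w,T,s,g=rodw("pics/w13.png");print(s["eef_rot"].round(3)[:2,0])
asc(g,range(10,240,8),range(275,355))
f=w["frame"].astype(int)
for v in(20,70,100,130,150):print(v,[f"{a[0]},{a[2]}" for a in f[v,300:326]])
go(b2w(-.105,-.002,.0095),85.8)
E
```

```text
19.1333 [ 0.5084 -0.0444  0.0548] [-0.1058 -0.0011] [ 0.5  1.1 -0.6]
[0.077 0.997]
 10 ,,,,.,,,,,,,.,,,,,,,,,,,,,,,,,,,,,,,.-+#++++++++++++++++++.    ,  ,   ,         
 18 ,,,,,,,,,,,,,,,,,,,,,,,,,,,,,,,,,,,,.--+++++++++++++++++++.                     
 26 ...............................,,,,,.--++++++++++++++++++-.                     
 34 .,,,,,,,,,,,,,,,,,,  ,,,,,,,,,,,,  ,,.--+++++++++++++++++-.                     
 42 ,,,,,,,,..........,, ,,,,,, ,,,,,,,,,.-++++++++++++++++++-.                     
 50 ..,,,,,,,,,,,,,,,,, ,,,,, ,, ,,  ,,,,.-++------+++--------.                     
 58 ..,,,,,,,,,,,,,,, ,  ,,,,, , , ,,,,,,.-+#++++++++++++++++-.                     
 66 ...,   ,,, ,,,,,    , ,,,,,  ,  ,, ,,,.-++++++++++++++++-..                     
 74 ...,,, ,, ,,,,,,,,    ,, ,       , , ,.-+++++++++++++++++-.                     
 82 ....-##############-.    ,,       , , .-+++++++++++++++++-.                     
 90  ...    ,,,, ,,,,      , ,    ,  ,  ,,,.-+++++++++++++++++.                     
 98  .....,,,,,, ,,,,       ,,     ,,    , .-+++++++++++++++++.                   
[... 2190 characters left out ...]
, '74,78', '73,75', '72,76', '77,80', '75,78', '76,78']
130 ['155,138', '156,141', '160,144', '161,145', '164,148', '167,151', '162,144', '159,144', '160,145', '158,140', '151,138', '156,139', '156,140', '156,141', '160,146', '127,112', '58,55', '58,57', '62,66', '67,68', '60,65', '65,66', '64,65', '68,66', '66,66', '65,69']
150 ['160,143', '156,140', '158,142', '156,142', '162,146', '162,148', '163,148', '162,145', '160,147', '155,141', '153,138', '151,137', '155,140', '156,144', '161,143', '161,146', '125,117', '60,61', '65,67', '62,64', '68,69', '62,64', '65,64', '67,66', '62,64', '65,66']
go [ 0.50935215 -0.0437011   0.0095    ] 85.8 -> [-0.0016  0.0005  0.0906] [ 0.0004  0.     -0.0001]
```

It's flush along the whole length, with the fence tone meeting the rod directly. I'll descend behind the head and start pushing it in.

Call:
servo_tool --pt "0 0 0.05 0 0 0 1" --pt "0 0 0.09 0 0 0 1" --pt "0 0 0.099 0 0 0 1" --pt "0 0 0.099 0 0 0 1" --pt "0.02 0 0.099 0 0 0 1" --pt "0.04 0 0.099 0 0 0 1" --pt "0.055 0 0.099 0 0 0 1" --pt "0.07 0 0.099 0 0 0 1" --pt "0.085 0 0.099 0 0 0 1" --pt "0.1 0 0.099 0 0 0 1" --pt "0.11 0 0.099 0 0 0 1" --pt "0.11 0 0.099 0 0 0 1"

```text
clock: 20.18
ee_pos: [0.5134, 0.0141, 0.0054]
eef_rot: [[0.071, 0.997, 0.003], [0.997, -0.071, 0.001], [0.001, 0.003, -1.0]]
ft_force: [0.7, 0.2, 0.6]
opening: 0.0002
```

```bash
python3 - <<'E'
from h import *
w,T,s,g=rodw("pics/w14.png")
asc(g,range(0,240,8),range(275,375))
E
```

```text
20.1833 [0.5134 0.0141 0.0054] [-0.0471 -0.0019] [0.7 0.2 0.6]
  0 ,,,,,,,, ,,,,,,    ,              ...-+++++++++++++++++++++++++. ,                   ..,,           
  8 ,,,,,,    ,,,,,,   ,              .---+++++++++++++++++++++++++.                 ,.##.,,            
 16 ...............--------..         .---+++++++++++++++++++++++++.               .#########+-...,,..--
 24  ,, ,,        ,                    .--++++++++++++++++++++++++-.           .....+###############-,  
 32   ,  ,                             .--+++++++++++++++++++++++++.       ...................          
 40                                    ...++++++++++++++++++++++++-.       ...................          
 48 . ,...                             ...,                                                             
 56                                     ..-+++++++++++++++++++++++.                                     
 64                                     .--+++++++++++++++++++++++.                                     
 72 .........                           .--++++++++++++++++++++++-.                         
[... 1375 characters left out ...]
  
184 ############+.,,,..,,,   ,  ,,,,,,,,.+++++++++++++++++++++++-,                                      
192 ....,......,,,,,,,...,,, ,,,,,,,,.,,.-......................,                                       
200 ..........,,,,,,,,,.,,,,,,,,,,,,,..,.-+#++++++++#+++++++++++.                                       
208 ...........,,,,,,,..,,,,, ,,,,,,,,,,.++##+++#+++++++++++++++.                                       
216 ...........,.,,,,,....,,,,,,,,,....,,.+#####################.                                       
224 ##############-,,.,...,,,,,,,,,...+++++######################-,                                     
232 ............,,,,,,....,,,,,,,,....+++++#####+++##++++#+#+++##-.
```

The rod is following straight along the fence. Its tip should be about 20 mm into the bore with no force felt. I'll continue with force checks.

Call:
servo_tool --pt "0.008 0 0 0 0 0 1" --pt "0.016 0 0 0 0 0 1" --pt "0.024 0 0 0 0 0 1" --pt "0.032 0 0 0 0 0 1" --pt "0.038 0 0 0 0 0 1" --pt "0.04 0 0 0 0 0 1"

```text
clock: 20.73
ee_pos: [0.5145, 0.0341, 0.0052]
eef_rot: [[0.071, 0.997, 0.002], [0.997, -0.071, 0.001], [0.001, 0.002, -1.0]]
ft_force: [0.1, -1.2, 0.5]
opening: -0.0002
```

Call:
servo_tool --pt "0.006 0 0 0 0 0 1" --pt "0.012 0 0 0 0 0 1" --pt "0.018 0 0 0 0 0 1" --pt "0.02 0 0 0 0 0 1"

```text
clock: 21.07
ee_pos: [0.5153, 0.0449, 0.0052]
eef_rot: [[0.07, 0.998, 0.002], [0.998, -0.07, 0.001], [0.001, 0.002, -1.0]]
ft_force: [0.6, -0.4, 0.9]
opening: 0.0002
```

Call:
servo_tool --pt "0.006 0 0 0 0 0 1" --pt "0.012 0 0 0 0 0 1" --pt "0.016 0 0 0 0 0 1" --pt "0.016 0 0 0 0 0 1"

```text
clock: 21.4
ee_pos: [0.5159, 0.0539, 0.0052]
eef_rot: [[0.069, 0.998, 0.002], [0.998, -0.069, 0.002], [0.002, 0.002, -1.0]]
ft_force: [-0.3, -0.2, 1.1]
opening: -0.0
```

Call:
servo_tool --pt "0.006 0 0 0 0 0 1" --pt "0.012 0 0 0 0 0 1" --pt "0.012 0 0 0 0 0 1"

```text
clock: 21.65
ee_pos: [0.5164, 0.061, 0.0052]
eef_rot: [[0.068, 0.998, 0.002], [0.998, -0.068, 0.003], [0.003, 0.002, -1.0]]
ft_force: [0.0, 0.6, 0.1]
opening: -0.0002
```

Call:
servo_tool --pt "0.006 0 0 0 0 0 1" --pt "0.012 0 0 0 0 0 1" --pt "0.012 0 0 0 0 0 1"

```text
clock: 21.9
ee_pos: [0.5168, 0.0669, 0.0052]
eef_rot: [[0.068, 0.998, 0.002], [0.998, -0.068, 0.002], [0.002, 0.002, -1.0]]
ft_force: [-0.5, -1.5, -0.3]
opening: 0.0001
```

```bash
python3 - <<'E'
from h import *
w,T,s,g=rodw("pics/w15.png")
asc(g,range(0,244,6),range(275,375))
E
```

```text
21.9 [0.5168 0.0669 0.0052] [ 0.0058 -0.0013] [-0.5 -1.5 -0.3]
  0 ++++--......,,,,,,,,,,,,,                   ,                            ,   ,,,,,,,,,,,.....-------
  6 +-+---.......,,,,,,,,,, ,                                                    ,,, ,,,,,,,.....-----+-
 12 ++++--......,,,,,,, ,,,,                                                     ,,, ,,,,,,,.....-++++++
 18 ####+-......,,,,,, ,, , ,                                                    ,, , ,, ,,,.....-######
 24 #####-......,,,,,,      ,                                                      ,, , ,,,,....-+######
 30 .....-......,,,,  ,,   ,                                                      ,   ,  ,,,............
 36 .....--.....,, ,,                                                               ,,  ,,,,............
 42    ...-......, ,,,                                                                  ,,,..........,,,
 48    ...-......,                                                                      , ,......       
 54     ..-......, ,,, ,                                                               , ,..
[... 2530 characters left out ...]
  
204 .......................................+#++++#+#++++++++++++-.                                      
210 #############+.........................+#++++++++++++++++++++.                                      
216 ....................................-.-+####################+.                                      
222 ................................-++++++######################-.                                     
228 --------------..................+++++++###++++++#+##++#+#+++##.                                     
234 ...............................-+++++++####++##+##++++###+++#+.                                     
240 ..................--....--++++++++###################+++#++++#.
```

The rod has entered the bore cleanly (mouth at rows 60–84), still straight. I'll continue in smaller steps.

Call:
servo_tool --pt "0.004 0 0 0 0 0 1" --pt "0.008 0 0 0 0 0 1" --pt "0.008 0 0 0 0 0 1"

```text
clock: 22.2
ee_pos: [0.5168, 0.0669, 0.0052]
eef_rot: [[0.07, 0.998, 0.001], [0.998, -0.07, -0.002], [-0.002, 0.001, -1.0]]
ft_force: [-0.2, -6.0, 2.2]
opening: -0.0
```

Call:
servo_tool --pt "0.004 0 0 0 0 0 1" --pt "0.008 0 0 0 0 0 1" --pt "0.008 0 0 0 0 0 1"

```text
clock: 22.45
ee_pos: [0.5168, 0.0668, 0.0053]
eef_rot: [[0.073, 0.997, 0.001], [0.997, -0.073, -0.007], [-0.007, 0.001, -1.0]]
ft_force: [-2.0, -8.0, 1.9]
opening: -0.0
```

Call:
servo_tool --pt "0.004 0 0 0 0 0 1" --pt "0.008 0 0 0 0 0 1" --pt "0.008 0 0 0 0 0 1"

```text
clock: 22.7
ee_pos: [0.5169, 0.0666, 0.0053]
eef_rot: [[0.075, 0.997, -0.0], [0.997, -0.075, -0.012], [-0.012, 0.001, -1.0]]
ft_force: [-1.0, -7.7, 2.4]
opening: 0.0
```

It stopped dead at 6–8 N with no further advance, so the rod has bottomed. Now I'll back off, rise, and go behind the cursor.

Call:
servo_tool --pt "-0.03 0 0 0 0 0 1" --pt "-0.06 0 -0.02 0 0 0 1" --pt "-0.1 0 -0.1 0 0 0 1" --pt "-0.18 0 -0.16 0 0 0 1" --pt "-0.26 0 -0.16 0 0 0 1" --pt "-0.34 0 -0.16 0 0 0 1" --pt "-0.4 0 -0.16 0 0 0 1" --pt "-0.43 0 -0.16 0 0 0 1" --pt "-0.43 0 -0.16 0 0 0 1" --pt "-0.43 0 -0.16 0 0 0 1"

```text
clock: 23.53
ee_pos: [0.5011, -0.1471, 0.0887]
eef_rot: [[0.078, 0.997, 0.001], [0.997, -0.078, -0.011], [-0.011, 0.002, -1.0]]
ft_force: [0.7, 1.8, 0.1]
opening: 0.0003
```

```bash
python3 - <<'E'
from h import *
w,T,s,g=rodw("pics/w16.png");print(s["eef_rot"].round(3))
asc(g,range(0,244,5),range(230,430,2))
go(b2w(-.21,-.003,.011),85.8)
E
```

```text
23.5333 [ 0.5011 -0.1471  0.0887] [-0.2088 -0.0013] [0.7 1.8 0.1]
[[ 0.078  0.997  0.001]
 [ 0.997 -0.078 -0.011]
 [-0.011  0.002 -1.   ]]
  0         ,                .,,, ,,,,,,,, ,.,,.                                                        
  5                          ,,,,,,,,,,,,,,,,,,.                                                        
 10         ,                 ,,, ,,,,,,,,,,.,,,                                                        
 15         ,                 ........,,., ,., .                                                        
 20                           .,, ,,,  ,,,,,,,,.                                                        
 25          ,                .,,  ,, ,,,,,,,,,,                                                        
 30          ,                .-+++++++++++.,, .                                                        
 35                           ,,,   ,  ,,,  ,, ,                                                        
 40          ,                ,,,  ,,   ,,, ,, ,                                                        
 45             
[... 3584 characters left out ...]
  ,.........                                                              
220                 ........................,                                                           
225           ,......................................                                                   
230 .........................................................                                           
235 ......................................+++++####+++++..........                                      
240 .....................................-+++++####+++++.........                                       
go [ 0.50269875 -0.14849454  0.011     ] 85.8 -> [-0.0046  0.003   0.1547] [ 0.0002  0.0016 -0.0002]
```

The cursor is across the board (rows 134–163). I'll descend behind it and push it along in line with the bore.

Call:
servo_tool --pt "-0.004 0.003 0.06 0 0 0 1" --pt "-0.004 0.003 0.12 0 0 0 1" --pt "-0.004 0.003 0.157 0 0 0 1" --pt "-0.004 0.003 0.157 0 0 0 1" --pt "0.02 0.003 0.157 0 0 0 1" --pt "0.04 0.003 0.157 0 0 0 1" --pt "0.055 0.003 0.157 0 0 0 1" --pt "0.07 0.003 0.157 0 0 0 1" --pt "0.085 0.003 0.157 0 0 0 1" --pt "0.1 0.003 0.157 0 0 0 1" --pt "0.115 0.003 0.157 0 0 0 1" --pt "0.13 0.003 0.157 0 0 0 1"

```text
clock: 24.58
ee_pos: [0.5083, -0.0808, 0.0097]
eef_rot: [[0.075, 0.997, 0.002], [0.997, -0.075, -0.01], [-0.01, 0.003, -1.0]]
ft_force: [0.5, -1.6, 1.3]
opening: 0.0003
```

```bash
python3 - <<'E'
from h import *
w,T,s,g=rodw("pics/w17.png")
asc(g,range(150,262,5),range(230,430,2))
E
```

```text
24.5833 [ 0.5083 -0.0808  0.0097] [-0.1421 -0.0037] [ 0.5 -1.6  1.3]
150                   .-------------++-....,.                                                           
155                   ...,,,..........,,.....                                                           
160                   .,.,,,..,,.,....,,...,.                                                           
165                   ...,,,.....,....,,...,,                                                           
170                   ....,,...,.,....,,...,.                                                           
175                   ....,,,...,.....,,....,,                                                          
180                   ,....,...,.,.....,....,,                                                          
185           #######  ....,,..,.......,...,,,                                                          
190         #########. ....,,..........,,...,.      -++++++++#########################                  
195       -###########################################################################
[... 665 characters left out ...]
#############################################################################           
235 ####.  +#################################################################################           
240        .################################################################################+           
245        .################################################################################,           
250 ........-#########---++++++++#########+++++####+++++########-.........                              
255 ........-########-..----++-++########++++++####+++#++########.............,                         
260 .,,,,....#######-....+-++++-+#########+++++####++++++########-....................
```

The cursor is moving with the finger at about 1.6 N. I'll continue.

Call:
servo_tool --pt "0.02 0 0 0 0 0 1" --pt "0.04 0 0 0 0 0 1" --pt "0.06 0 0 0 0 0 1" --pt "0.08 0 0 0 0 0 1" --pt "0.1 0 0 0 0 0 1" --pt "0.12 0 0 0 0 0 1" --pt "0.14 0 0 0 0 0 1" --pt "0.16 0 0 0 0 0 1" --pt "0.175 0 0 0 0 0 1" --pt "0.19 0 0 0 0 0 1" --pt "0.2 0 0 0 0 0 1" --pt "0.205 0 0 0 0 0 1"

```text
clock: 25.63
ee_pos: [0.5156, 0.0251, 0.0083]
eef_rot: [[0.071, 0.997, 0.001], [0.997, -0.071, -0.008], [-0.008, 0.002, -1.0]]
ft_force: [-0.6, -1.0, -0.9]
opening: 0.0002
```

```bash
python3 - <<'E'
from h import *
w,T,s,g=rodw("pics/w18.png")
asc(g,range(50,255,6),range(230,430,2))
E
```

```text
25.6333 [0.5156 0.0251 0.0083] [-0.0359 -0.0032] [-0.6 -1.  -0.9]
 50               .##+++++++++++++--+,     -+-----------        ####.     .                             
 56                                        .+-----------      ,,,-#####-                                
 62                                        .+-----------     ,,,,,,,,                                   
 68                                        .------------     ,,,.,,,,                                   
 74                .#########-             ,-...........                                                
 80                                        ,------------                                                
 86                                        .+-----------                                                
 92                                        ,------------                                                
 98                 ##########,            .                                                            
104                                        ,-----------+                                 
[... 1914 characters left out ...]
.####################################################################################           
224 #.   .###################################################################################           
230 ####-.##################################################################################-           
236 ###.  ##################################################################################.           
242       +#################################################################################            
248   .....################################################################################.            
254 .......-########-..----------########++++++####++++++########.............
```

There's still a gap between the head (row 152) and the cursor, about 24 mm predicted. I'll approach it gently.

Call:
servo_tool --pt "0.01 0 0 0 0 0 1" --pt "0.02 0 0 0 0 0 1" --pt "0.03 0 0 0 0 0 1" --pt "0.034 0 0 0 0 0 1" --pt "0.038 0 0 0 0 0 1" --pt "0.04 0 0 0 0 0 1"

```text
clock: 26.18
ee_pos: [0.5172, 0.0456, 0.0083]
eef_rot: [[0.071, 0.998, 0.001], [0.997, -0.071, -0.008], [-0.007, 0.002, -1.0]]
ft_force: [-0.0, 0.1, 0.7]
opening: -0.0001
```

Call:
servo_tool --pt "0.003 0 0 0 0 0 1" --pt "0.006 0 0 0 0 0 1" --pt "0.006 0 0 0 0 0 1"

```text
clock: 26.43
ee_pos: [0.5174, 0.0483, 0.0082]
eef_rot: [[0.071, 0.997, 0.001], [0.997, -0.071, -0.008], [-0.008, 0.002, -1.0]]
ft_force: [-0.3, -1.1, 0.7]
opening: 0.0
```

Call:
servo_tool --pt "0.003 0 0 0 0 0 1" --pt "0.006 0 0 0 0 0 1" --pt "0.006 0 0 0 0 0 1"

```text
clock: 26.68
ee_pos: [0.5174, 0.0484, 0.0083]
eef_rot: [[0.072, 0.997, 0.001], [0.997, -0.072, -0.011], [-0.011, 0.002, -1.0]]
ft_force: [-1.7, -5.6, 1.7]
opening: -0.0003
```

Contact: it stopped at finger x = -12.6 mm with 5.6 N (predicted -12.2), so the cursor is against the bottomed rod. I'll back away, rise and look.

Call:
servo_tool --pt "-0.02 0 0 0 0 0 1" --pt "-0.05 0 0 0 0 0 1" --pt "-0.1 0 -0.06 0 0 0 1" --pt "-0.14 0 -0.14 0 0 0 1" --pt "-0.16 0 -0.2 0 0 0 1" --pt "-0.16 0 -0.24 0 0 0 1" --pt "-0.16 0 -0.24 0 0 0 1" --pt "-0.16 0 -0.24 0 0 0 1"

```text
clock: 27.35
ee_pos: [0.5129, -0.0297, 0.1305]
eef_rot: [[0.073, 0.997, 0.005], [0.997, -0.073, -0.01], [-0.009, 0.006, -1.0]]
ft_force: [0.4, 0.5, -0.7]
opening: 0.0001
```

```bash
python3 - <<'E'
from h import *
manip.read_camera("top")
w,T,s,g=rodw()
f=w["frame"][20:220,200:420]
cv2.imwrite("pics/w19.png",cv2.resize(cv2.convertScaleAbs(f,alpha=1.3),(660,600),interpolation=cv2.INTER_CUBIC)[:,:,::-1])
E
```

```text
27.4 [ 0.5115 -0.0293  0.129 ] [-0.0905 -0.0031] [-0.7 -0.2 -0.5]
```

View pics/w19.png

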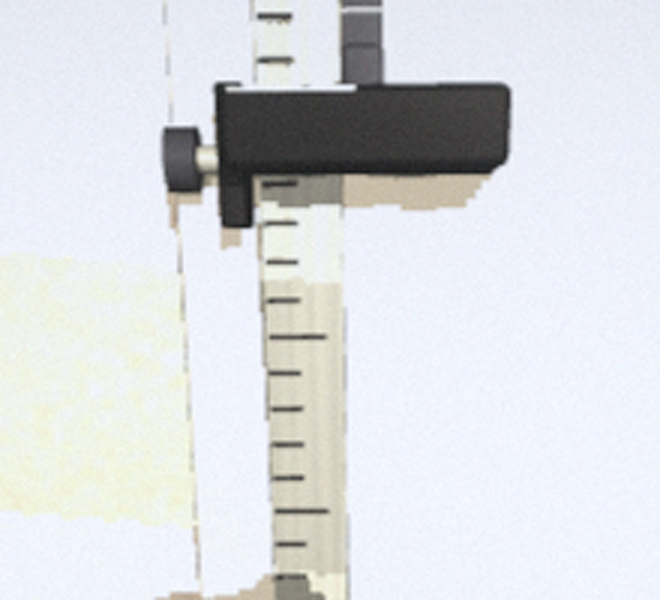

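The last picture shows the cursor (crop 218–510, rows 85–172) against the rod's head (342–383, row 85), with the rod on the line of the fence face. The hand is clear, so I'll hand in.

```bash
python3 - <<'E'
from h import *
w,T,s,g=rodw()
x=w2b(plane(w,(200+360/3,20+85/3),.055,T))*1000;print("cursor face",x.round(1),"depth",(x[0]+150-90).round(1))
manip.close_job()
E
```

```text
27.45 [ 0.5107 -0.0291  0.1281] [-0.0903 -0.0022] [ 0.3  0.4 -0.6]
cursor face [14.5 -2.3] depth 74.5
the job is handed in; nothing more can be done
```

The job is handed in after about 27 s of the 69 s allowed. The rod lies flush along the fence and is bottomed in the bore, and the cursor is up against its head. The cursor face reads x ≈ 14 mm, which puts the bore at about 74 mm deep by camera estimate (a few mm uncertain).

- **Final checks:**
  - The rod stopped dead at 6–8 N with no further advance.
  - The cursor stopped at 5.6 N, within 0.5 mm of where the bottomed rod predicted.
  - The last picture shows the cursor against the head, the rod on the fence line and the hand clear.
- **Fingertip height:** the fingertips turned out to be about 24 mm above the reported TCP, found by touching the bed. My first push therefore passed over the rod without moving it.
- **Rod rolled once:** an early push above the low fence tipped the rod onto its side. I gripped the head, rolled it upright and pushed again low down; close camera readings then showed it upright and flush.
- **Camera disagreement:** the wrist and top cameras differed by 2–4 mm across the board, so I used contact and relative gaps for the fine positions.
- **Not checked:** I took no separate final picture of the rack, bucket adapter, bottle or beaker. The hand stayed clear of them by the positions I measured or read from the first pictures.

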